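# Stack the brewing cup set

## Task

Put the brewing cup set together on the middle of the round cork mat, one piece at a time from the bottom up: lay the wooden saucer flat on the mat, stand the cup without a handle in the saucer's well, hang the steel infuser in the cup, and last put the lid on the infuser's collar. Set each piece fully home and let go of it before fetching the next, do not drop any of them, and leave the two mugs, the honey jar and the teapot where they stand.

Things in the scene. Friction and masses are not known exactly. Their poses are not given: they have to be found in the camera images.
- cork_mat: The place to build on: round cork mat, 110 mm across, 4 mm thick, fixed on the dark walnut board, whose top is 18 mm above the table. Origin: centre of its underside, z up. 
- slate_mat: Square grey slate mat, 92 mm, 4 mm thick, fixed on the board; not used. Origin: centre of its underside, z up. 
- saucer: Loose rectangular pale wooden saucer, 110 mm long (its x) by 60 mm wide (its y), 16 mm thick, with a round well 48 mm across and 6 mm deep in the middle of its top (well floor 10 mm above the underside); about 0.11 kg. Starts lying flat on the board with the well up. Origin: centre of its underside, z up. 
- cup: Loose white ceramic tea cup without a handle, round, 62 mm tall. Narrow foot 42 mm across (lowest 8 mm) widening to 60 mm across from 22 mm up to the rim; wall 3.5 mm, mouth 53 mm inside, inner floor 8 mm above the underside; about 0.18 kg. Starts upright on the board. Its foot fits the saucer's well. Origin: centre of its underside, z up. 
- infuser: Loose steel tea infuser, round, 62 mm tall: basket 47 mm across from the underside to 36 mm (tapering to 40 mm over its lowest 9 mm), then a flange 62 mm across from 36 to 40 mm, then an upright open collar 38 mm across outside, 32 mm inside, from 40 to 62 mm; about 0.12 kg. Starts upright on the board. The basket hangs in the cup, the flange rests on the cup's rim; the collar is for holding. Origin: centre of its underside, z up. 
- lid: Loose lid, 37 mm tall: round white ceramic plug 26 mm across (0 to 8 mm up), brim 48 mm across (8 to 13 mm), wooden knob on top 18 mm across (13 to 37 mm); about 0.06 kg. Starts upright on the board, standing on its plug. The plug fits into the infuser's collar, the brim rests on the collar. Origin: centre of its underside, z up. 
- mug_a: Bystander: loose white ceramic mug with a handle (towards its +y), 60 mm across, 58 mm tall, reaching about 60 mm from its axis at the handle, on the board. Origin: centre of its underside, z up. 
- mug_b: Bystander: a second mug, the same as the first. Origin: centre of its underside, z up. 
- jar: Bystander: loose amber glass honey jar with a metal cap, 56 mm across, 68 mm tall, on the board. Origin: centre of its underside, z up. 
- teapot: Bystander: loose clear glass teapot standing on the table beside the board (on the robot's right), 124 mm across, 122 mm tall, spout towards its +y and handle towards its -y reaching about 105 mm from its axis. Origin: centre of its underside, z up. 
Mind the look-alikes: they are no part of the job. What is shaped like the infuser but pink is not meant.

How it is judged (in metres and radians):
On the way, in this order (a step that is already met when the one before it is completed fails the run):
1. saucer lies flat in the middle of the round cork mat, released (horizontal distance between saucer and cork_mat below 0.015 m and z of saucer in the frame of cork_mat between 0.001 and 0.007 m and angle between saucer's own z axis and vertical below 0.08 rad and linear speed of saucer below 0.03 m/s and contact force between the fingers and saucer below 0.1 N), for 0.2 s.
2. cup stands in the saucer's well, released (all of step 1 and horizontal distance between cup and saucer below 0.006 m and z of cup in the frame of saucer between 0.007 and 0.013 m and angle between cup's own z axis and vertical below 0.08 rad and linear speed of cup below 0.03 m/s and contact force between the fingers and cup below 0.1 N), for 0.2 s.
3. infuser hangs in the cup with its flange on the cup's rim, released (all of step 2 and horizontal distance between infuser and cup below 0.006 m and z of infuser in the frame of cup between 0.023 and 0.029 m and angle between infuser's own z axis and vertical below 0.08 rad and linear speed of infuser below 0.03 m/s and contact force between the fingers and infuser below 0.1 N), for 0.2 s.
4. lid sits on the infuser's collar, released (all of step 3 and horizontal distance between lid and infuser below 0.006 m and z of lid in the frame of infuser between 0.051 and 0.057 m and angle between lid's own z axis and vertical below 0.08 rad and linear speed of lid below 0.03 m/s and contact force between the fingers and lid below 0.1 N), for 0.2 s.
At the end, for the whole second after the job is handed in: Saucer flat within 15 mm of the cork mat's centre; cup in its well, infuser hanging in the cup with flange on the rim, lid on the collar, each within 6 mm of the axis of the piece below and 3 mm of its seated height; all upright within 0.08 rad, released, at rest (all of step 4); the robot touches nothing.
It fails at once if a mug, the jar or the teapot was moved more than 20 mm (distance of any of mug_a, mug_b, jar, teapot from where it was at the start of the episode above 0.02 m).
It fails at once if a piece was dropped (fell out of the fingers faster than 0.6 m/s) ((contact force between the fingers and saucer below 0.1 N and linear speed of saucer above 0.6 m/s) or (contact force between the fingers and cup below 0.1 N and linear speed of cup above 0.6 m/s) or (contact force between the fingers and infuser below 0.1 N and linear speed of infuser above 0.6 m/s) or (contact force between the fingers and lid below 0.1 N and linear speed of lid above 0.6 m/s)).
It also fails if it takes over 99 s, if anything falls off the work surface, if the arm or the gripper's body presses on something with over 40 N, if the wrist force passes 120 N, or if a joint passes its speed limit or range.

## Robot

A 6-joint arm with a two-finger parallel gripper is mounted at the origin on the work surface. World frame = base frame: x ahead of the robot, y to its left, z up, the work surface at z = 0. Lengths are in mm, angles in rad, forces in N, time in s.
With the tool pointing down it reaches from about 375 to 825 mm from the base axis. Payload 5.5 kg.
Tool frame: the origin (TCP) lies midway between the tips of the shut fingers; the grasp point (between the pads) lies robot.grip_point_offset behind it (robot.grip_point_offset is the distance from the TCP to the grasp point, in mm); z points along the fingers, y is the direction in which the jaws open and shut (so a half turn about z gives the same grasp; the last joint's range is limited). The gripper opens to 85 mm and grips with 20 to 120 N. Pads are 22 mm wide; open, the fingers measure 114 mm over their backs; the gripper's body (76 mm by 85 mm) begins 54 mm behind the grasp point. The pads swing forward as they close: fully open they stand 13 mm farther back than shut.
Start: joints at [-1.278, 0.314, -0.047, 1.21, 0, 1.571], TCP at [173.177, -574.46, 231.299] pointing down, gripper open.
Joint ranges: [-2.67, 2.67], [-0.69, 1.73], [-1.03, 1.25], [-2.08, 2.16], [-1.42, 1.45], [-3.14, 3.14]. Speed limits (rad/s): [2.39, 2.39, 3.01, 3.14, 3.14, 3.14].

## Interface

Orientations are given as a unit quaternion [w, x, y, z].
In Python, from workcell import robot gives the robot as it stands.
- The arm moves only by the tool step_arm, never from a script. Its argument "commands" is a list of rows, each an object with "angular": the turn, a rotation vector about the tool's x, y, z in rad, a list of three; "delta_pos": the shift along the tool's x, y, z in m, a list of three; "grip": the opening, from 0 (shut) to 1 (fully open). In form: [{"angular": [wx, wy, wz], "delta_pos": [tx, ty, tz], "grip": grip}, ...]. A call has 1 to 20 rows; each row shifts and turns the pose as measured when the row begins, along the tool's axes as they then stand; what a row does not reach is not made up. A row lasts 1/10 s, in which the tool goes at most 50 mm and 8.59 degrees, less where a joint would pass 70% of its speed; a pose out of reach is approached as far as the arm can. A call with a gripper value outside its range is refused whole. The fingers move at their own pace and stop on an object; "newtons" is the grip in N (left out, the last holds). Time passes only in rows, so rows that do not move let the fingers close. It gives the time, the measured TCP pose, the force and the opening at its end, in the units of the state.
- robot.state(): the state, without advancing time (a new reading comes with each control period).
- robot.grab_frame(name): name is "scene" or "top" or "wrist"; returns the picture (420x560x3 uint8, red, green, blue); there is no depth.
- robot.camera_info(name): a dict with "fx", "fy", "cx", "cy" (pixels), "R" (3x3) and "t" (3): a world point X has camera coordinates R X + t; the wrist camera has in their place "T_tool_cam" (4x4, takes a point from camera to tool coordinates, whose origin is the TCP and whose axes are the flange's). Camera axes: x right, y down, z forward; pixel columns grow to the right and rows downward; lengths in mm; the calibration is good to about 2 mm. The wrist camera is an equidistant fisheye: a pixel r from the principal point sees the ray r / f radians off the axis. A picture is of the moment at which its call begins: read the wrist's pose just before it. camera_info takes no time and is no camera call.
- robot.sign_off(): hands the job in, once; it reports no verdict.
Trained networks look in the newest picture that a camera, given by its name, has taken for a name from the list of things; names that differ only in an ending like _2 or _b are one class to them, and where a whole thing is asked for, a point or a joint stands for the part that bears it (a point fixed in the world has none). Each returns a list of dicts, best first, with "conf" (0 to 1); they miss things now and then, are a little off and sometimes report something else, mostly with a low value. They report only what shows in the picture. A call takes as long as a camera call. They do not tell look-alikes from the thing itself.
- robot.boxes_of(thing, camera): "bbox" ([left, top, right, bottom] in pixels, round what is visible of it).
- robot.outline_of(thing, camera): "mask" (420x560 bool, what is visible of it) and "bbox" ([left, top, right, bottom] in pixels, round what is visible of it).
- robot.tip_of(thing, camera): "point" ([column, row] in pixels: a listed point, or the origin of a listed thing).
The state is a dict: "time_s": time; "joints": joint angles; "joint_vel": joint speeds; "joint_torque": joint torques, N m; "tcp_pos": TCP position; "tcp_rot": TCP orientation; "contact_force": force on the tool from outside, world axes, zero at the start; "moment": the same for the moment, N m; "finger_gap": opening from 0.0 (shut) to 1.0 (fully open).
Only numpy, scipy, OpenCV 4.12 (cv2) and the standard library are available. Lean on these libraries where they do the work, as an engineer would, in place of code of your own. Each camera call takes 0.05 s, during which the arm holds its last target. There are 200 camera calls.

## Working session

There is one attempt and no reset: what is moved stays moved. The work goes in short steps, Python scripts to look and compute and a tool call to move; the robot and the scene stay as the last step left them, time stands still between calls to the robot, and variables do not carry over. Pictures are saved under pics/ and viewed, about 12 in all and at most 16, crops included, and the job is handed in when it is done.

Besides the shell and the picture viewer there is one more tool, called after "Call:" by a JSON object that holds its "method" and its "body". step_arm: Moves the arm, as the interface text tells. Its arguments: {"type":"object","properties":{"commands":{"type":"array"},"newtons":{"type":"number"}},"required":["commands"]}

```bash
mkdir -p pics
python3 - <<'E'
from workcell import robot
import cv2,numpy as np
print(robot.grip_point_offset, robot.state())
for n in ["scene","top"]:
    im=robot.grab_frame(n); cv2.imwrite(f"pics/{n}0.png",im[:,:,::-1])
    c=robot.camera_info(n); print(n,c)
    for t in ["cork_mat","slate_mat","saucer","cup","infuser","lid","mug_a","jar","teapot"]:
        print(n,t,[(np.round(d["bbox"]).tolist(),round(d["conf"],2)) for d in robot.boxes_of(t,n)])
print(robot.camera_info("wrist"))
E
```

```text
18.700000000000003 {'time_s': 0.0, 'joints': array([-1.27800490e+00,  3.14236412e-01, -4.81030112e-02,  1.21018189e+00,
        2.79919334e-06,  1.57079177e+00]), 'joint_vel': array([-0.00022417, -0.00016876, -0.00076503,  0.00043536,  0.00121479,
       -0.00070287]), 'joint_torque': array([-7.69392477e-05, -5.39585853e+01,  3.39751267e+01,  1.92956650e-02,
       -2.74658432e-04,  1.26120874e-07]), 'tcp_pos': array([ 173.00767089, -573.90493526,  230.41783685]), 'tcp_rot': array([-8.53472903e-04,  9.89302572e-01,  1.45875555e-01, -1.24428370e-04]), 'contact_force': array([-0.30933657,  0.65187655, -0.14104114]), 'moment': array([-0.00842178, -0.02416985,  0.0498854 ]), 'finger_gap': 0.9997991553606886}
scene {'fx': 398.04678255224457, 'fy': 398.04678255224457, 'cx': 280.2264334499417, 'cy': 209.4383686700748, 'R': array([[-0.68534922,  0.7282053 , -0.00367183],
       [ 0.58715383,  0.54960225, -0.59429601],
       [-0.43075146, -0.40945624, -0.804238  ]]), 't': array([ 454.25109028, -230.96731804, 1260.86531916])}
scene cork_mat [([232.0, 146.0, 268.0, 173.0], 0.95), ([328.0, 285.
[... 1517 characters left out ...]
, 180.0, 250.0], 0.6)]
top mug_a [([213.0, 225.0, 243.0, 259.0], 0.9), ([89.0, 164.0, 123.0, 192.0], 0.7)]
top jar [([80.0, 224.0, 115.0, 252.0], 0.77)]
top teapot [([410.0, 198.0, 486.0, 245.0], 0.64), ([218.0, 160.0, 242.0, 186.0], 0.54)]
{'fx': 325.19226210127806, 'fy': 325.19226210127806, 'cx': 273.4263346652344, 'cy': 206.80246062137053, 'T_tool_cam': array([[-1.14042045e-03, -9.51953431e-01, -3.06240698e-01,
         7.84377333e+01],
       [ 9.99999046e-01, -8.46915906e-04, -1.09128166e-03,
        -2.78123894e-01],
       [ 7.79489205e-04, -3.06241650e-01,  9.51953488e-01,
        -1.42186133e+02],
       [ 0.00000000e+00,  0.00000000e+00,  0.00000000e+00,
         1.00000000e+00]])}
```

Run:
```python
import cv2
for n,(a,b,c,d) in {"top":(60,120,500,345),"scene":(150,80,480,380)}.items():
    im=cv2.imread(f"pics/{n}0.png")[b:d,a:c]; s=min(800/(c-a),600/(d-b))
    cv2.imwrite(f"pics/{n}0c.png",cv2.resize(im,None,fx=s,fy=s,interpolation=cv2.INTER_CUBIC))
```

```text
(no output)
```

View pics/top0c.png

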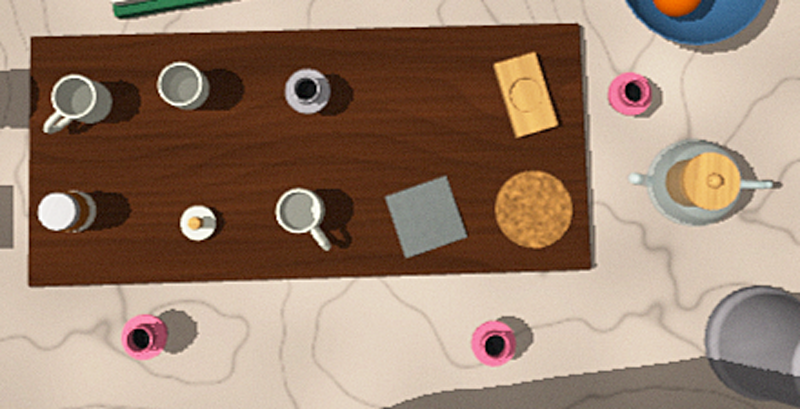

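View pics/scene0c.png

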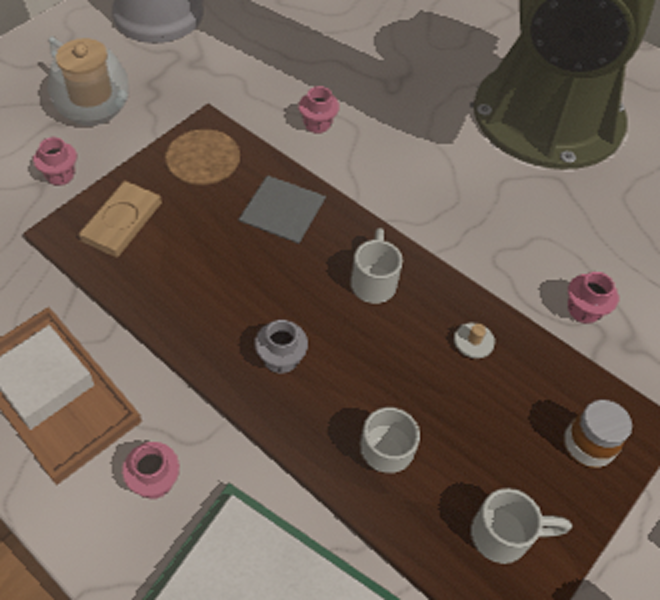

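The top view (pixels in the original picture) shows these things and their look-alikes:
- **Infuser:** the steel one is at (229,170). The pink look-alikes are at (406,171), (140,305) and (332,309), all off the board.
- **Cup:** the cup without a handle is at (161,167). The mugs with handles are at (102,174) and (225,235).
- **Lid:** at (169,242). The jar cap at (95,237) and the teapot lid at (452,219) are not it.
- **Saucer:** at (349,172).
- **Mats:** cork at (354,235), slate at (295,238).

My choices are the steel infuser, the handle-less cup, the lid with the wooden knob, and the cork mat.

```bash
cat > h.py <<'E'
from workcell import robot
import numpy as np, cv2
from scipy.spatial.transform import Rotation as Ro
def toolR(s): q=s["tcp_rot"]; return Ro.from_quat([q[1],q[2],q[3],q[0]]).as_matrix()
def ray(px,cam,s=None):
    "world origin and unit-ish directions for pixels (N,2)"
    c=robot.camera_info(cam); p=(np.atleast_2d(px).astype(float)-[c["cx"],c["cy"]])/[c["fx"],c["fy"]]
    if cam!="wrist":
        d=np.c_[p,np.ones(len(p))]@c["R"]; return -c["R"].T@c["t"],d
    r=np.linalg.norm(p,axis=1,keepdims=True)
    d=np.c_[p*np.sinc(r/np.pi)/np.sinc(r/np.pi)*np.where(r>1e-9,np.sin(r)/np.maximum(r,1e-9),1),np.cos(r)]
    T=c["T_tool_cam"]; R=toolR(s)
    return R@T[:3,3]+s["tcp_pos"], d@T[:3,:3].T@R.T
def onplane(px,cam,z,s=None):
    o,d=ray(px,cam,s); return o+d*((z-o[2])/d[:,2:3])
def mask_at(thing,cam,near=None,tol=25):
    for d in robot.outline_of(thing,cam):
        b=d["bbox"]; c=np.array([(b[0]+b[2])/2,(b[1]+b[3])/2])
        if near is None or np.linalg.norm(c-near)<tol: return d["mask"].astype(np.uint8),d["conf"]
    return None,0
def contour(m):
    cs,_=cv2.findContours(m,cv2.RETR_EXTERNAL,cv2.CHAIN_APPROX_NONE); return max(cs,key=cv2.contourArea)[:,0]
def rect(m,cam,z,s=None):
    (c,sz,a)=cv2.minAreaRect(onplane(contour(m),cam,z,s)[:,:2].astype(np.float32))
    if sz[0]<sz[1]: sz=sz[::-1]; a+=90
    return np.round(c,1),np.round(sz,1),round((a+90)%180-90,1)
def circ(m,cam,z,s=None):
    c,r=cv2.minEnclosingCircle(onplane(contour(m),cam,z,s)[:,:2].astype(np.float32)); return np.round(c,1),round(r,1)
def totool(v,s=None):
    "world vector mm -> tool axes"
    return toolR(s or robot.state()).T@np.asarray(v,float)
E
python3 - <<'E'
from h import *
robot.grab_frame("top")
print(onplane([[349,172],[229,170],[161,167],[169,242],[354,235],[452,219]],"top",30).round())
for t,n,z in [("cork_mat",(354,235),22),("saucer",(349,172),34),("cup",(161,167),70),("infuser",(229,170),58),("lid",(169,242),31)]:
    m,c=mask_at(t,"top",n)
    if m is None: print(t,"miss"); continue
    print(t,round(c,2),"rect",rect(m,"top",z),"circ",circ(m,"top",z))
s=robot.state(); print(toolR(s).round(3))
E
```

```text
[[ 613. -313.   30.]
 [ 627.   -1.   30.]
 [ 640.  174.   30.]
 [ 446.  155.   30.]
 [ 450. -318.   30.]
 [ 483. -575.   30.]]
cork_mat 0.61 rect (array([ 451.2, -318.8]), array([111.1, 106.6]), -1.7) circ (array([ 451. , -319.3]), 55.9)
saucer 0.73 rect (array([ 613.7, -310.3]), array([113.7,  66.1]), 15.0) circ (array([ 613. , -313.2]), 61.5)
cup 0.9 rect (array([632.1, 162.9]), array([66.3, 56.7]), 61.8) circ (array([632.2, 162.9]), 33.6)
infuser 0.87 rect (array([622. ,  -4.8]), array([60.7, 59.4]), -46.6) circ (array([622.5,  -4.9]), 31.5)
lid 0.65 rect (array([444.7, 155.1]), array([46. , 43.1]), 88.3) circ (array([445.4, 155.4]), 24.5)
[[ 0.957  0.289  0.   ]
 [ 0.289 -0.957 -0.   ]
 [ 0.     0.    -1.   ]]
```

Call:
{"method": "step_arm", "body": {"commands": [{"angular":[0,0,0],"delta_pos":[0.042,-0.0105,0],"grip":1},{"angular":[0,0,0],"delta_pos":[0.042,-0.0105,0],"grip":1},{"angular":[0,0,0],"delta_pos":[0.042,-0.0105,0],"grip":1},{"angular":[0,0,0],"delta_pos":[0.042,-0.0105,0],"grip":1},{"angular":[0,0,0],"delta_pos":[0.042,-0.0105,0],"grip":1},{"angular":[0,0,0],"delta_pos":[0.042,-0.0105,0],"grip":1},{"angular":[0,0,0],"delta_pos":[0.042,-0.0105,0],"grip":1},{"angular":[0,0,0],"delta_pos":[0.042,-0.0105,0],"grip":1},{"angular":[0,0,0],"delta_pos":[0.042,-0.0105,0.02],"grip":1},{"angular":[0,0,0],"delta_pos":[0.042,-0.0105,0.025],"grip":1},{"angular":[0,0,0],"delta_pos":[0.04,-0.01,0.025],"grip":1},{"angular":[0,0,0],"delta_pos":[0.0,0,0],"grip":1}]}}

```text
time_s: 2.5
tcp_pos: [596.6, -326.9, 160.5]
tcp_rot: [0.003, 0.99, 0.143, 0.002]
contact_force: [0.0, 0.1, -1.3]
finger_gap: 0.999
```

Run:
```python
from h import *
s=robot.state(); im=robot.grab_frame("wrist"); cv2.imwrite("pics/w1.png",im[:,:,::-1])
for t,z in [("saucer",34),("cork_mat",22)]:
    for d in robot.outline_of(t,"wrist"):
        m=d["mask"].astype(np.uint8); print(t,round(d["conf"],2),np.round(d["bbox"]),rect(m,"wrist",z,s),circ(m,"wrist",z,s))
R=toolR(s); print(R.round(3), np.degrees(np.arctan2(R[1,1],R[0,1])))
```

```text
saucer 0.69 [229. 111. 300. 237.] (array([ 613.4, -312.7]), array([110. ,  60.4]), 15.0) (array([ 612.8, -312.2]), 61.3)
saucer 0.2 [  0.  75.  12. 116.] (array([626.9, -27.8]), array([42.2, 20.6]), 12.6) (array([624.7, -18. ]), 21.1)
cork_mat 0.76 [177. 276. 283. 355.] (array([ 450.9, -320.8]), array([111.9, 107. ]), -2.0) (array([ 450.7, -318.6]), 56.5)
[[ 0.959  0.283  0.005]
 [ 0.283 -0.959 -0.005]
 [ 0.003  0.007 -1.   ]] -73.56850623567006
```

View pics/w1.png

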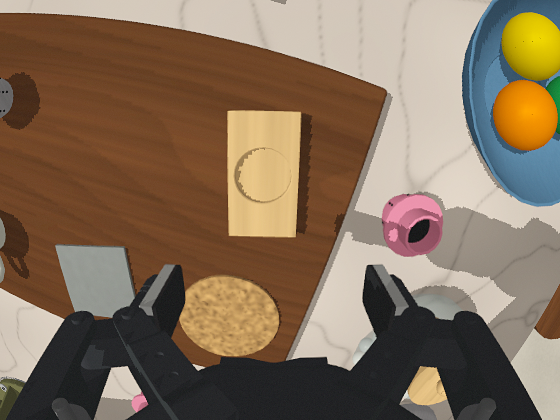

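The close wrist view shows the saucer at pixel (264,174) with the well up and the cork mat at (230,315). It agrees with the top view to about 2 mm.

Call:
{"method": "step_arm", "body": {"commands": [{"angular":[0.006,-0.003,0.024],"delta_pos":[0.01,-0.0045,0.02],"grip":1},{"angular":[0,0,0],"delta_pos":[0.01,-0.0045,0.03],"grip":1},{"angular":[0,0,0],"delta_pos":[0,0,0.03],"grip":1},{"angular":[0,0,0],"delta_pos":[0,0,0.03],"grip":1},{"angular":[0,0,0],"delta_pos":[0,0,0],"grip":1}], "newtons": 40}}

```text
time_s: 3.15
tcp_pos: [610.8, -326.9, 61.8]
tcp_rot: [0.007, 0.992, 0.123, 0.006]
contact_force: [-1.2, 0.8, -0.1]
finger_gap: 1.001
```

```bash
cat >> h.py <<'E'
def plan(x,y,z,yaw=None,s=None):
    "delta in tool axes (mm), levelling+yaw rotation vector; yaw = wanted tool x angle deg, mod 180"
    s=s or robot.state(); R=toolR(s); d=R.T@(np.array([x,y,z])-s["tcp_pos"])
    cur=np.degrees(np.arctan2(R[1,0],R[0,0])); yaw=cur if yaw is None else cur+((yaw-cur+90)%180-90)
    a=np.radians(yaw); G=np.array([[np.cos(a),np.sin(a),0],[np.sin(a),-np.cos(a),0],[0,0,-1]])
    print("tcp",s["tcp_pos"].round(1),"yaw",cur.round(1),"dpos",d.round(1),"rot",Ro.from_matrix(R.T@G).as_rotvec().round(3),"j6",s["joints"][5].round(2),"gap",round(s["finger_gap"],3))
E
python3 -c "
from h import *
plan(613.2,-312.4,15,15)"
```

```text
tcp [ 610.8 -326.9   61.8] yaw 14.1 dpos [  5.4 -14.2  46.6] rot [ 0.015 -0.01  -0.015] j6 2.41 gap 1.001
```

Call:
{"method": "step_arm", "body": {"commands": [{"angular":[0.015,-0.01,-0.015],"delta_pos":[0.005,-0.014,0],"grip":1},{"angular":[0,0,0],"delta_pos":[0,0,0],"grip":1}]}}

```text
time_s: 3.35
tcp_pos: [612.0, -313.8, 65.4]
tcp_rot: [0.0, 0.992, 0.129, 0.001]
contact_force: [0.7, 0.8, 0.3]
finger_gap: 1.001
```

```bash
python3 -c "
from h import *
plan(613.2,-312.4,15,15)"
```

```text
tcp [ 612.  -313.8   65.4] yaw 14.9 dpos [ 1.5 -1.  50.4] rot [ 0.001 -0.001 -0.002] j6 2.41 gap 1.001
```

Call:
{"method": "step_arm", "body": {"commands": [{"angular":[0,0,0],"delta_pos":[0.001,-0.001,0.02],"grip":1},{"angular":[0,0,0],"delta_pos":[0,0,0.015],"grip":1},{"angular":[0,0,0],"delta_pos":[0,0,0.01],"grip":1},{"angular":[0,0,0],"delta_pos":[0,0,0],"grip":1}]}}

```text
time_s: 3.75
tcp_pos: [617.2, -315.1, 26.8]
tcp_rot: [0.004, 0.992, 0.129, 0.005]
contact_force: [-0.7, 0.3, -0.8]
finger_gap: 1.001
```

```bash
python3 -c "
from h import *
plan(613.2,-312.4,15,15)"
```

```text
tcp [ 617.2 -315.1   26.8] yaw 14.9 dpos [-3.3 -3.8 11.8] rot [ 0.009 -0.009 -0.002] j6 2.41 gap 1.001
```

Call:
{"method": "step_arm", "body": {"commands": [{"angular":[0.009,-0.009,0],"delta_pos":[-0.003,-0.004,0.007],"grip":1},{"angular":[0,0,0],"delta_pos":[0,0,0.004],"grip":1},{"angular":[0,0,0],"delta_pos":[0,0,0],"grip":1}]}}

```text
time_s: 4.05
tcp_pos: [613.8, -312.3, 16.4]
tcp_rot: [0.0, 0.992, 0.129, 0.0]
contact_force: [0.5, 0.2, 0.2]
finger_gap: 1.002
```

```bash
python3 -c "
from h import *
plan(613.2,-312.4,15,15)"
```

```text
tcp [ 613.8 -312.3   16.4] yaw 14.9 dpos [-0.6 -0.1  1.4] rot [ 0.    -0.    -0.002] j6 2.41 gap 1.002
```

Close now.

Call:
{"method": "step_arm", "body": {"commands": [{"angular":[0,0,0],"delta_pos":[0,0,0],"grip":0.5},{"angular":[0,0,0],"delta_pos":[0,0,0],"grip":0.5},{"angular":[0,0,0],"delta_pos":[0,0,0],"grip":0.5},{"angular":[0,0,0],"delta_pos":[0,0,0],"grip":0.5},{"angular":[0,0,0],"delta_pos":[0,0,0],"grip":0.5},{"angular":[0,0,0],"delta_pos":[0,0,0],"grip":0.5}], "newtons": 50}}

```text
time_s: 4.65
tcp_pos: [614.1, -312.7, 17.1]
tcp_rot: [0.0, 0.992, 0.129, 0.0]
contact_force: [0.5, 1.4, 0.1]
finger_gap: 0.685
```

```bash
python3 -c "
from h import *
plan(613.2,-312.4,100,15)"
```

```text
tcp [ 614.1 -312.7   17.1] yaw 14.9 dpos [ -0.7  -0.4 -82.9] rot [ 0.001 -0.001 -0.002] j6 2.41 gap 0.685
```

Call:
{"method": "step_arm", "body": {"commands": [{"angular":[0,0,0],"delta_pos":[0,0,-0.02],"grip":0.5},{"angular":[0,0,0],"delta_pos":[0,0,-0.025],"grip":0.5},{"angular":[0,0,0],"delta_pos":[-0.02,-0.0045,-0.005],"grip":0.5},{"angular":[0,0,0],"delta_pos":[-0.035,-0.008,0],"grip":0.5},{"angular":[0,0,0],"delta_pos":[-0.035,-0.008,0],"grip":0.5},{"angular":[0,0,0],"delta_pos":[-0.035,-0.008,0],"grip":0.5},{"angular":[0,0,0],"delta_pos":[-0.025,-0.006,0],"grip":0.5},{"angular":[0,0,0],"delta_pos":[0,0,0],"grip":0.5},{"angular":[0,0,0],"delta_pos":[0,0,0],"grip":0.5}]}}

```text
time_s: 5.55
tcp_pos: [454.9, -316.9, 67.3]
tcp_rot: [0.0, 0.992, 0.13, 0.0]
contact_force: [0.4, 0.3, -1.5]
finger_gap: 0.689
```

```bash
python3 -c "
from h import *
s=robot.state(); im=robot.grab_frame('wrist'); cv2.imwrite('pics/w2.png',im[:,:,::-1])
plan(451.8,-319.3,21.5,15)
for t,z in [('saucer',34+s['tcp_pos'][2]-17.1),('cork_mat',22)]:
    for d in robot.outline_of(t,'wrist'):
        m=d['mask'].astype(np.uint8); print(t,round(d['conf'],2),np.round(d['bbox']),rect(m,'wrist',z,s),circ(m,'wrist',z,s))
"
```

```text
tcp [ 454.9 -316.8   67.2] yaw 14.9 dpos [-3.6  1.6 45.7] rot [ 0.     0.    -0.001] j6 2.27 gap 0.693
saucer 0.91 [199. 164. 349. 366.] (array([ 459. , -315.4]), array([104.7,  60.3]), 14.9) (array([ 458.2, -315.6]), 59.3)
cork_mat 0.65 [187. 158. 360. 258.] (array([ 470.3, -364.3]), array([46. , 10.9]), 15.3) (array([ 470. , -363.2]), 23.3)
```

View pics/w2.png

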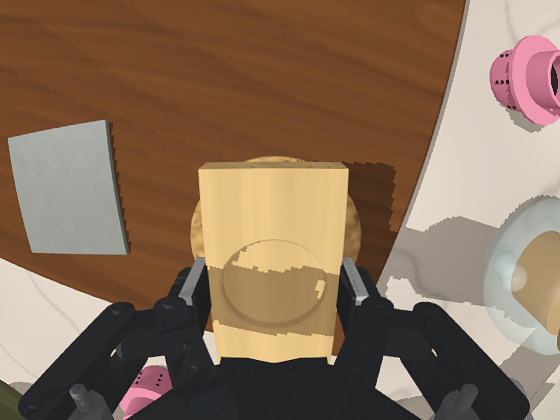

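Call:
{"method": "step_arm", "body": {"commands": [{"angular":[0,0,0],"delta_pos":[-0.004,0.001,0.015],"grip":0.5},{"angular":[0,0,0],"delta_pos":[0,0,0.012],"grip":0.5},{"angular":[0,0,0],"delta_pos":[0,0,0.008],"grip":0.5},{"angular":[0,0,0],"delta_pos":[0,0,0],"grip":0.5}]}}

```text
time_s: 6.1
tcp_pos: [456.5, -319.2, 30.6]
tcp_rot: [0.001, 0.991, 0.132, 0.001]
contact_force: [0.5, -0.1, -1.0]
finger_gap: 0.691
```

```bash
python3 -c "
from h import *
plan(451,-319.3,21.5,15)"
```

```text
tcp [ 456.5 -319.2   30.6] yaw 15.2 dpos [-5.4 -1.4  9.1] rot [ 0.002 -0.003  0.003] j6 2.27 gap 0.691
```

Call:
{"method": "step_arm", "body": {"commands": [{"angular":[0.002,-0.003,0],"delta_pos":[-0.006,-0.001,0.003],"grip":0.5},{"angular":[0,0,0],"delta_pos":[0,0,0.004],"grip":0.5},{"angular":[0,0,0],"delta_pos":[0,0,0.002],"grip":0.5},{"angular":[0,0,0],"delta_pos":[0,0,0],"grip":0.5}]}}

```text
time_s: 6.5
tcp_pos: [450.9, -319.9, 21.2]
tcp_rot: [0.0, 0.991, 0.132, -0.0]
contact_force: [-1.3, 0.1, -1.5]
finger_gap: 0.687
```

```bash
python3 -c "
from h import *
plan(451,-319.3,21.2,15)"
```

```text
tcp [ 450.9 -319.9   21.2] yaw 15.2 dpos [ 0.3 -0.6  0. ] rot [0.    0.    0.004] j6 2.26 gap 0.687
```

Call:
{"method": "step_arm", "body": {"commands": [{"angular":[0,0,0],"delta_pos":[0,0,0.001],"grip":0.5},{"angular":[0,0,0],"delta_pos":[0,0,0],"grip":0.5}]}}

```text
time_s: 6.7
tcp_pos: [451.3, -320.3, 21.5]
tcp_rot: [0.0, 0.991, 0.132, 0.0]
contact_force: [-0.5, 0.5, -1.2]
finger_gap: 0.688
```

Call:
{"method": "step_arm", "body": {"commands": [{"angular":[0,0,0],"delta_pos":[0,0,0.002],"grip":0.5},{"angular":[0,0,0],"delta_pos":[0,0,0.002],"grip":0.5}]}}

```text
time_s: 6.9
tcp_pos: [451.6, -320.5, 21.0]
tcp_rot: [0.001, 0.991, 0.132, 0.001]
contact_force: [-7.6, 4.7, 26.6]
finger_gap: 0.686
```

Firm contact (26.6 N). Release and rise.

Call:
{"method": "step_arm", "body": {"commands": [{"angular":[0,0,0],"delta_pos":[0,0,-0.0005],"grip":0.75},{"angular":[0,0,0],"delta_pos":[0,0,0],"grip":1},{"angular":[0,0,0],"delta_pos":[0,0,0],"grip":1},{"angular":[0,0,0],"delta_pos":[0,0,0],"grip":1},{"angular":[0,0,0],"delta_pos":[0,0,0],"grip":1},{"angular":[0,0,0],"delta_pos":[0,0,-0.02],"grip":1},{"angular":[0,0,0],"delta_pos":[0,0,-0.035],"grip":1},{"angular":[0,0,0],"delta_pos":[0,0,-0.045],"grip":1},{"angular":[0,0,0],"delta_pos":[0,0,-0.045],"grip":1},{"angular":[0,0,0],"delta_pos":[0,0,0],"grip":1},{"angular":[0,0,0],"delta_pos":[0,0,0],"grip":1}]}}

```text
time_s: 8.0
tcp_pos: [450.5, -319.7, 169.9]
tcp_rot: [-0.0, 0.991, 0.132, -0.0]
contact_force: [-0.9, -0.4, -0.3]
finger_gap: 0.996
```

```bash
python3 -c "
from h import *
s=robot.state(); im=robot.grab_frame('wrist'); cv2.imwrite('pics/w3.png',im[:,:,::-1])
im=robot.grab_frame('top')
plan(632,163,190,0)
for t,z in [('saucer',38),('cork_mat',22)]:
  for cam in ['wrist','top']:
    for d in robot.outline_of(t,cam):
        m=d['mask'].astype(np.uint8); print(cam,t,round(d['conf'],2),np.round(d['bbox']),rect(m,cam,z,s),circ(m,cam,z,s))
"
```

```text
tcp [ 450.4 -319.6  169.2] yaw 15.2 dpos [ 301.7 -418.1  -20.7] rot [-0.001  0.001  0.265] j6 2.26 gap 1.001
wrist saucer 0.78 [241. 134. 310. 257.] (array([ 451.6, -320.3]), array([110.5,  61.1]), 15.4) (array([ 451.1, -319.6]), 61.5)
top saucer 0.57 [339. 215. 372. 263.] (array([ 479.1, -311.4]), array([62.4, 50.9]), -74.7) (array([ 479. , -311.6]), 37.2)
wrist cork_mat 0.88 [213. 147. 333. 233.] (array([ 438.9, -278.3]), array([86.1, 24.5]), 13.5) (array([ 441. , -287.1]), 43.1)
wrist cork_mat 0.28 [  0.  92.  17. 175.] (array([439.3,  -7.6]), array([98., 35.]), 5.9) (array([438.1,   4.6]), 49.3)
top cork_mat 0.69 [333. 217. 368. 257.] (array([ 439. , -278.6]), array([83.8, 26.5]), 14.7) (array([ 441.6, -288.5]), 41.9)
```

View pics/w3.png

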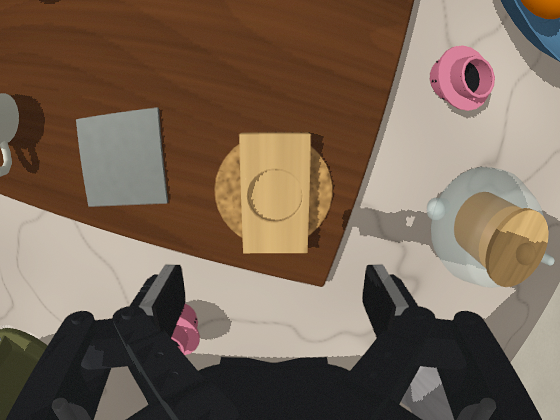

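Saucer is flat and centred (451.4, −320.1), released. Rotate to yaw 60°, then go to the cup.

Call:
{"method": "step_arm", "body": {"commands": [{"angular":[0,0,-0.13],"delta_pos":[0,0,-0.006],"grip":1},{"angular":[0,0,-0.13],"delta_pos":[0,0,-0.006],"grip":1},{"angular":[0,0,-0.13],"delta_pos":[0,0,-0.006],"grip":1},{"angular":[0,0,-0.13],"delta_pos":[0,0,-0.006],"grip":1},{"angular":[0,0,-0.13],"delta_pos":[0,0,-0.006],"grip":1},{"angular":[0,0,-0.13],"delta_pos":[0,0,-0.006],"grip":1},{"angular":[0,0,0],"delta_pos":[0,0,0],"grip":1}]}}

```text
time_s: 9.0
tcp_pos: [445.9, -316.5, 197.2]
tcp_rot: [-0.008, 0.859, 0.512, -0.004]
contact_force: [-0.6, 0.1, -0.6]
finger_gap: 1.003
```

```bash
python3 -c "
from h import *
plan(617,135,190,60)"
```

```text
tcp [ 445.9 -316.5  197.2] yaw 61.6 dpos [478.5 -63.7   9.4] rot [-0.018 -0.002  0.029] j6 1.45 gap 1.003
```

Call:
{"method": "step_arm", "body": {"commands": [{"angular":[-0.018,0,0],"delta_pos":[0.03,-0.004,0],"grip":1},{"angular":[0,0,0],"delta_pos":[0.045,-0.006,0],"grip":1},{"angular":[0,0,0],"delta_pos":[0.045,-0.006,0],"grip":1},{"angular":[0,0,0],"delta_pos":[0.045,-0.006,0],"grip":1},{"angular":[0,0,0],"delta_pos":[0.045,-0.006,0],"grip":1},{"angular":[0,0,0],"delta_pos":[0.045,-0.006,0],"grip":1},{"angular":[0,0,0],"delta_pos":[0.045,-0.006,0],"grip":1},{"angular":[0,0,0],"delta_pos":[0.045,-0.006,0],"grip":1},{"angular":[0,0,0],"delta_pos":[0.045,-0.006,0],"grip":1},{"angular":[0,0,0],"delta_pos":[0.045,-0.006,0],"grip":1},{"angular":[0,0,0],"delta_pos":[0.035,-0.006,0],"grip":1},{"angular":[0,0,0],"delta_pos":[0,0,0],"grip":1},{"angular":[0,0,0],"delta_pos":[0,0,0],"grip":1}]}}

```text
time_s: 10.3
tcp_pos: [623.3, 141.1, 183.3]
tcp_rot: [-0.004, 0.871, 0.491, -0.006]
contact_force: [0.5, -0.3, -0.5]
finger_gap: 1.004
```

```bash
python3 -c "
from h import *
s=robot.state(); im=robot.grab_frame('wrist'); cv2.imwrite('pics/w4.png',im[:,:,::-1])
plan(632,163,100,60)
for t,z in [('cup',80),('mug_a',76)]:
    for d in robot.outline_of(t,'wrist'):
        m=d['mask'].astype(np.uint8); print(t,round(d['conf'],2),np.round(d['bbox']),rect(m,'wrist',z,s),circ(m,'wrist',z,s))
"
```

```text
tcp [623.2 140.9 183.2] yaw 58.8 dpos [24.  -2.8 83.1] rot [-0.013  0.005 -0.021] j6 2.34 gap 0.998
cup 0.95 [232. 130. 308. 210.] (array([633.4, 167.8]), array([61.7, 58.7]), 60.2) (array([634.2, 167.3]), 31.1)
mug_a 0.79 [189. 322. 239. 367.] (array([485.6,  45.8]), array([69. , 51.2]), -1.3) (array([485.2,  38.4]), 37.3)
mug_a 0.6 [106.   0. 210.  71.] (array([620.3, 310.4]), array([89.2, 59.3]), -77.1) (array([614.1, 309.9]), 48.3)
```

View pics/w4.png

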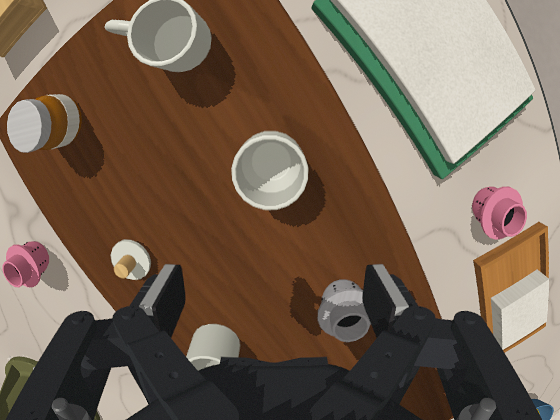

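The wrist view shows the handle-less cup at pixel (270,170), with both mugs well clear.

Call:
{"method": "step_arm", "body": {"commands": [{"angular":[-0.013,0.005,0],"delta_pos":[0.028,-0.005,0],"grip":1},{"angular":[0,0,0],"delta_pos":[0,0,0.03],"grip":1},{"angular":[0,0,0],"delta_pos":[0,0,0.03],"grip":1},{"angular":[0,0,0],"delta_pos":[0,0,0.015],"grip":1},{"angular":[0,0,0],"delta_pos":[0,0,0],"grip":1}]}}

```text
time_s: 10.95
tcp_pos: [634.4, 159.0, 109.4]
tcp_rot: [0.002, 0.875, 0.484, 0.002]
contact_force: [0.5, 0.3, 0.6]
finger_gap: 1.0
```

```bash
python3 -c "
from h import *
plan(633.7,167.3,42)"
```

```text
tcp [634.4 159.  109.4] yaw 58.0 dpos [ 6.6 -5.4 67.4] rot [ 0.005 -0.001 -0.   ] j6 2.38 gap 1.0
```

Call:
{"method": "step_arm", "body": {"commands": [{"angular":[0.005,-0.001,0],"delta_pos":[0.007,-0.005,0.005],"grip":1},{"angular":[0,0,0],"delta_pos":[0,0,0.015],"grip":1},{"angular":[0,0,0],"delta_pos":[0,0,0.015],"grip":1},{"angular":[0,0,0],"delta_pos":[0,0,0.01],"grip":1},{"angular":[0,0,0],"delta_pos":[0,0,0],"grip":1}]}}

```text
time_s: 11.45
tcp_pos: [635.3, 166.2, 63.7]
tcp_rot: [0.0, 0.876, 0.483, 0.002]
contact_force: [-0.5, -0.2, 0.1]
finger_gap: 1.001
```

```bash
python3 -c "
from h import *
plan(633.7,167.3,42)"
```

```text
tcp [635.3 166.2  63.7] yaw 57.7 dpos [ 0.  -2.  21.7] rot [ 0.002 -0.003 -0.   ] j6 2.39 gap 1.001
```

Call:
{"method": "step_arm", "body": {"commands": [{"angular":[0.002,-0.003,0],"delta_pos":[0,-0.002,0.012],"grip":1},{"angular":[0,0,0],"delta_pos":[0,0,0.009],"grip":1},{"angular":[0,0,0],"delta_pos":[0,0,0],"grip":1},{"angular":[0.0,0,0],"delta_pos":[0,0,0],"grip":0.5},{"angular":[0,0,0],"delta_pos":[0,0,0],"grip":0.5},{"angular":[0,0,0],"delta_pos":[0,0,0],"grip":0.5},{"angular":[0,0,0],"delta_pos":[0,0,0],"grip":0.5},{"angular":[0,0,0],"delta_pos":[0,0,0],"grip":0.5},{"angular":[0,0,0],"delta_pos":[0,0,0],"grip":0.5}], "newtons": 45}}

```text
time_s: 12.35
tcp_pos: [634.0, 167.6, 41.6]
tcp_rot: [0.0, 0.876, 0.483, 0.0]
contact_force: [0.3, -0.4, -3.2]
finger_gap: 0.695
```

```bash
python3 -c "
from h import *
plan(633.7,167.3,42)"
```

```text
tcp [634.  167.6  41.6] yaw 57.7 dpos [-0.4 -0.1 -0.4] rot [ 0. -0. -0.] j6 2.39 gap 0.695
```

Call:
{"method": "step_arm", "body": {"commands": [{"angular":[0,0,0],"delta_pos":[0,0,-0.02],"grip":0.5},{"angular":[0,0,0],"delta_pos":[0,0,-0.035],"grip":0.5},{"angular":[0,0,0],"delta_pos":[0,0,-0.04],"grip":0.5},{"angular":[0,0,0],"delta_pos":[-0.02,0.004,-0.02],"grip":0.5},{"angular":[0,0,0],"delta_pos":[-0.04,0.0085,0],"grip":0.5},{"angular":[0,0,0],"delta_pos":[-0.04,0.0085,0],"grip":0.5},{"angular":[0,0,0],"delta_pos":[-0.04,0.0085,0],"grip":0.5},{"angular":[0,0,0],"delta_pos":[-0.04,0.0085,0],"grip":0.5},{"angular":[0,0,0],"delta_pos":[-0.04,0.0085,0],"grip":0.5},{"angular":[0,0,0],"delta_pos":[-0.04,0.0085,0],"grip":0.5},{"angular":[0,0,0],"delta_pos":[-0.04,0.0085,0],"grip":0.5},{"angular":[0,0,0],"delta_pos":[-0.04,0.0085,0],"grip":0.5},{"angular":[0,0,0],"delta_pos":[-0.04,0.0085,0],"grip":0.5},{"angular":[0,0,0],"delta_pos":[-0.04,0.0085,0],"grip":0.5},{"angular":[0,0,0],"delta_pos":[-0.04,0.0085,0],"grip":0.5},{"angular":[0,0,0],"delta_pos":[-0.03,0.006,0],"grip":0.5},{"angular":[0,0,0],"delta_pos":[0,0,0],"grip":0.5},{"angular":[0,0,0],"delta_pos":[0,0,0],"grip":0.5}]}}

```text
time_s: 14.15
tcp_pos: [453.9, -319.6, 161.5]
tcp_rot: [0.002, 0.875, 0.484, 0.001]
contact_force: [0.6, -0.3, -2.4]
finger_gap: 0.698
```

```bash
python3 -c "
from h import *
s=robot.state(); im=robot.grab_frame('wrist'); cv2.imwrite('pics/w5.png',im[:,:,::-1])
plan(451.4,-320.1,55.6)
z=s['tcp_pos'][2]+80-41.6
for t,z in [('cup',z),('saucer',38)]:
    for d in robot.outline_of(t,'wrist'):
        m=d['mask'].astype(np.uint8); print(t,round(d['conf'],2),np.round(d['bbox']),rect(m,'wrist',z,s),circ(m,'wrist',z,s))
"
```

```text
tcp [ 454.  -319.4  161.4] yaw 57.9 dpos [ -1.9  -2.4 105.8] rot [0.005 0.001 0.   ] j6 1.52 gap 0.694
cup 0.93 [201. 216. 351. 360.] (array([ 456.4, -311.7]), array([66.8, 58.7]), 67.5) (array([ 457.1, -313.7]), 35.5)
cup 0.22 [378. 296. 426. 411.] (array([ 479.7, -399.3]), array([62.8, 18.1]), -88.3) (array([ 483.3, -399.2]), 31.4)
saucer 0.95 [204. 132. 339. 243.] (array([ 450.5, -319.2]), array([110.8,  62.3]), 14.9) (array([ 450.4, -319.8]), 62.0)
```

View pics/w5.png

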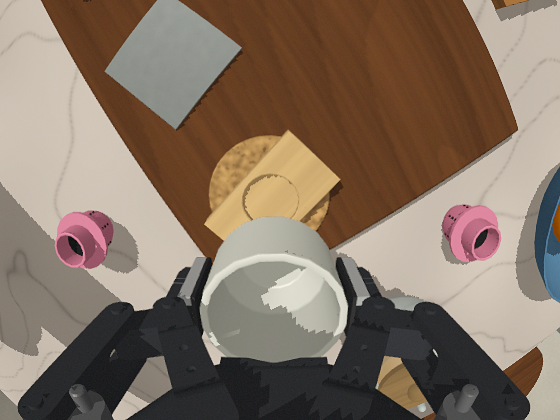

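```bash
python3 -c "
from h import *
s=robot.state();R=toolR(s)
z=s['tcp_pos'][2]+80-41.6
for p in ([275,254],[202,308],[350,308]): print('rim rel tool',(R.T@(onplane(p,'wrist',z,s)[0]-s['tcp_pos'])).round(1))
w=onplane([[243,200],[299,200],[271,174]],'wrist',38,s); print(w.round(1), w[2,:2]-24*R[:2,0], (w[0]+w[1])/2)
"
```

```text
rim rel tool [ 27.7   0.2 -38.4]
rim rel tool [  3.6 -28.5 -38.5]
rim rel tool [  3.2  29.9 -38.2]
[[ 432.3 -305.2   38. ]
 [ 472.9 -330.6   38. ]
 [ 464.7 -298.8   38. ]] [ 451.94748254 -319.11119087] [ 452.61005797 -317.90570087   38.        ]
```

The cup hangs upright in the grip, rim at pixel (276,308), with the well visible below at (271,200). Descending.

Call:
{"method": "step_arm", "body": {"commands": [{"angular":[0.005,0.001,0],"delta_pos":[-0.001,-0.002,0.01],"grip":0.5},{"angular":[0,0,0],"delta_pos":[0,0,0.025],"grip":0.5},{"angular":[0,0,0],"delta_pos":[0,0,0.025],"grip":0.5},{"angular":[0,0,0],"delta_pos":[0,0,0.015],"grip":0.5},{"angular":[0,0,0],"delta_pos":[0,0,0],"grip":0.5}]}}

```text
time_s: 14.8
tcp_pos: [454.4, -313.2, 82.6]
tcp_rot: [-0.001, 0.872, 0.489, 0.001]
contact_force: [-0.7, 1.2, -1.2]
finger_gap: 0.699
```

```bash
python3 -c "
from h import *
plan(452,-319,55.6)"
```

```text
tcp [ 454.4 -313.2   82.6] yaw 58.5 dpos [-6.2  1.  27. ] rot [-0.    -0.002  0.   ] j6 1.52 gap 0.699
```

Call:
{"method": "step_arm", "body": {"commands": [{"angular":[0,-0.002,0],"delta_pos":[-0.006,0.001,0.004],"grip":0.5},{"angular":[0,0,0],"delta_pos":[0,0,0.008],"grip":0.5},{"angular":[0,0,0],"delta_pos":[0,0,0.005],"grip":0.5},{"angular":[0,0,0],"delta_pos":[0,0,0],"grip":0.5}]}}

```text
time_s: 15.2
tcp_pos: [453.1, -318.5, 65.4]
tcp_rot: [0.001, 0.872, 0.49, 0.0]
contact_force: [0.7, -0.2, -1.9]
finger_gap: 0.694
```

```bash
python3 -c "
from h import *
s=robot.state(); im=robot.grab_frame('wrist'); cv2.imwrite('pics/w6.png',im[:,:,::-1])
robot.grab_frame('scene')
plan(452,-319,55.6)
m,c=mask_at('cup','scene',(250,155),30)
print(c)
for t,z in [('saucer',38)]:
    for d in robot.outline_of(t,'wrist'):
        m=d['mask'].astype(np.uint8); print(t,round(d['conf'],2),np.round(d['bbox']),rect(m,'wrist',z,s))
"
```

```text
tcp [ 453.4 -318.8   66. ] yaw 58.6 dpos [-0.9 -1.1 10.4] rot [0.002 0.    0.   ] j6 1.51 gap 0.695
0.72
saucer 0.64 [185. 145. 374. 268.] (array([ 455.7, -317.6]), array([99.6, 62.7]), 15.4)
```

Call:
{"method": "step_arm", "body": {"commands": [{"angular":[0.002,0,0],"delta_pos":[-0.001,-0.001,0.003],"grip":0.5},{"angular":[0,0,0],"delta_pos":[0,0,0.003],"grip":0.5},{"angular":[0,0,0],"delta_pos":[0,0,0.003],"grip":0.5}]}}

```text
time_s: 15.7
tcp_pos: [452.9, -319.9, 57.9]
tcp_rot: [0.001, 0.872, 0.49, 0.0]
contact_force: [0.7, -0.0, -2.2]
finger_gap: 0.699
```

```bash
python3 -c "
from h import *
plan(452,-319,55.6)"
```

```text
tcp [ 452.9 -319.9   57.9] yaw 58.6 dpos [ 0.3 -1.2  2.3] rot [0.002 0.001 0.   ] j6 1.5 gap 0.699
```

Below the saucer's top without contact, so the foot is in the well.

Call:
{"method": "step_arm", "body": {"commands": [{"angular":[0,0,0],"delta_pos":[0,-0.001,0.002],"grip":0.5},{"angular":[0,0,0],"delta_pos":[0,0,0.002],"grip":0.5},{"angular":[0,0,0],"delta_pos":[0,0,0.0015],"grip":0.5}]}}

```text
time_s: 16.0
tcp_pos: [451.9, -319.4, 55.1]
tcp_rot: [0.001, 0.872, 0.49, 0.001]
contact_force: [-5.6, 2.9, 14.9]
finger_gap: 0.698
```

Seated (15 N at z 55.1). Release and rise.

Call:
{"method": "step_arm", "body": {"commands": [{"angular":[0,0,0],"delta_pos":[0,0,0],"grip":0.75},{"angular":[0,0,0],"delta_pos":[0,0,0],"grip":1},{"angular":[0,0,0],"delta_pos":[0,0,0],"grip":1},{"angular":[0,0,0],"delta_pos":[0,0,0],"grip":1},{"angular":[0,0,0],"delta_pos":[0,0,0],"grip":1},{"angular":[0,0,0],"delta_pos":[0,0,-0.01],"grip":1},{"angular":[0,0,0],"delta_pos":[0,0,-0.025],"grip":1},{"angular":[0,0,0],"delta_pos":[0,0,-0.04],"grip":1},{"angular":[0,0,0],"delta_pos":[0,0,-0.045],"grip":1},{"angular":[0,0,0],"delta_pos":[0,0,-0.04],"grip":1},{"angular":[0,0,0],"delta_pos":[0,0,0],"grip":1},{"angular":[0,0,0],"delta_pos":[0,0,0],"grip":1}]}}

```text
time_s: 17.2
tcp_pos: [450.9, -318.5, 224.1]
tcp_rot: [0.001, 0.872, 0.49, 0.001]
contact_force: [-0.6, -0.4, -0.8]
finger_gap: 0.997
```

```bash
python3 -c "
from h import *
s=robot.state(); im=robot.grab_frame('wrist'); cv2.imwrite('pics/w7.png',im[:,:,::-1])
plan(607,-31,190,60)
for t,z in [('cup',94),('saucer',38)]:
    for d in robot.outline_of(t,'wrist'):
        m=d['mask'].astype(np.uint8); print(t,round(d['conf'],2),np.round(d['bbox']),rect(m,'wrist',z,s),circ(m,'wrist',z,s))
"
```

```text
tcp [ 451.2 -318.7  224.3] yaw 58.6 dpos [326.8 -16.9  34.1] rot [ 0.004  0.001 -0.024] j6 1.5 gap 1.002
cup 0.72 [244. 157. 310. 230.] (array([ 453.3, -318.2]), array([63.2, 58.3]), 40.3) (array([ 453.1, -317.7]), 32.3)
saucer 0.96 [219. 128. 331. 237.] (array([ 450.5, -319.3]), array([111.7,  62.7]), 14.9) (array([ 450.9, -319.3]), 62.0)
```

View pics/w7.png

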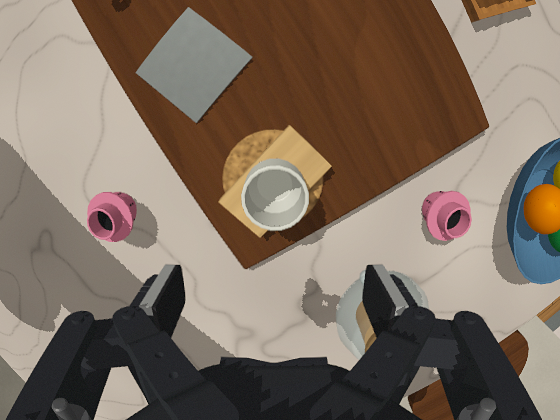

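Cup stands in the well: rim seen at (453,−318), released at (452,−319.4). Now to the infuser.

Call:
{"method": "step_arm", "body": {"commands": [{"angular":[0,0,0],"delta_pos":[0.03,-0.0015,0],"grip":1},{"angular":[0,0,0],"delta_pos":[0.045,-0.0025,0],"grip":1},{"angular":[0,0,0],"delta_pos":[0.045,-0.0025,0],"grip":1},{"angular":[0,0,0],"delta_pos":[0.045,-0.0025,0],"grip":1},{"angular":[0,0,0],"delta_pos":[0.045,-0.0025,0.005],"grip":1},{"angular":[0,0,0],"delta_pos":[0.045,-0.0025,0.01],"grip":1},{"angular":[0,0,0],"delta_pos":[0.04,-0.002,0.01],"grip":1},{"angular":[0,0,0],"delta_pos":[0.03,-0.002,0.005],"grip":1},{"angular":[0,0,0],"delta_pos":[0,0,0],"grip":1},{"angular":[0,0,0],"delta_pos":[0,0,0],"grip":1}]}}

```text
time_s: 18.35
tcp_pos: [600.8, -19.3, 173.8]
tcp_rot: [-0.008, 0.873, 0.488, -0.01]
contact_force: [1.1, -0.7, 0.4]
finger_gap: 1.004
```

```bash
python3 -c "
from h import *
s=robot.state(); im=robot.grab_frame('wrist'); cv2.imwrite('pics/w8.png',im[:,:,::-1])
plan(622,-5,100)
for t,z in [('infuser',58)]:
    for d in robot.outline_of(t,'wrist'):
        m=d['mask'].astype(np.uint8); print(t,round(d['conf'],2),np.round(d['bbox']),rect(m,'wrist',z,s),circ(m,'wrist',z,s))
"
```

```text
tcp [600.6 -19.5 173.7] yaw 58.4 dpos [24.3 12.4 73.2] rot [-0.024  0.01  -0.   ] j6 2.09 gap 0.994
infuser 0.83 [409. 396. 443. 418.] (array([ 620.7, -396.5]), array([95.4, 33. ]), -79.7) (array([ 624.1, -396. ]), 47.8)
infuser 0.77 [252. 132. 327. 206.] (array([621.7,  -3.5]), array([60.3, 59.8]), -31.1) (array([622.1,  -3.9]), 30.8)
infuser 0.77 [440.  34. 509. 100.] (array([815.1,  -4.4]), array([65.7, 57.8]), 18.5) (array([814.7,  -3.7]), 36.4)
```

View pics/w8.png

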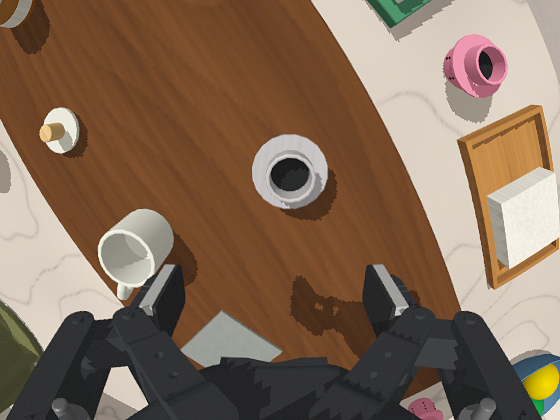

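The steel infuser is at pixel (290,170), in colour clearly not one of the pink ones. Centre (621.9, −3.8).

Call:
{"method": "step_arm", "body": {"commands": [{"angular":[-0.024,0.01,0],"delta_pos":[0.026,0.011,0],"grip":1},{"angular":[0,0,0],"delta_pos":[0,0,0.025],"grip":1},{"angular":[0,0,0],"delta_pos":[0,0,0.025],"grip":1},{"angular":[0,0,0],"delta_pos":[0,0,0.015],"grip":1},{"angular":[0,0,0],"delta_pos":[0,0,0],"grip":1}]}}

```text
time_s: 18.95
tcp_pos: [627.6, -7.5, 109.2]
tcp_rot: [0.003, 0.875, 0.484, 0.004]
contact_force: [1.3, -1.2, -0.0]
finger_gap: 1.003
```

```bash
python3 -c "
from h import *
plan(621.9,-3.8,62)"
```

```text
tcp [627.6  -7.5 109.2] yaw 57.9 dpos [-0.1 -7.2 47.1] rot [ 0.009 -0.004 -0.   ] j6 2.12 gap 1.003
```

Call:
{"method": "step_arm", "body": {"commands": [{"angular":[0.009,-0.004,0],"delta_pos":[0,-0.007,0.005],"grip":1},{"angular":[0,0,0],"delta_pos":[0,0,0.015],"grip":1},{"angular":[0,0,0],"delta_pos":[0,0,0.01],"grip":1},{"angular":[0,0,0],"delta_pos":[0,0,0],"grip":1}]}}

```text
time_s: 19.35
tcp_pos: [623.3, -4.6, 81.4]
tcp_rot: [0.0, 0.876, 0.482, 0.002]
contact_force: [-0.5, 0.4, 0.1]
finger_gap: 0.999
```

```bash
python3 -c "
from h import *
plan(621.9,-3.8,62)"
```

```text
tcp [623.3  -4.6  81.4] yaw 57.7 dpos [-0.1 -1.6 19.4] rot [ 0.003 -0.003 -0.   ] j6 2.13 gap 0.999
```

Call:
{"method": "step_arm", "body": {"commands": [{"angular":[0.003,-0.003,0],"delta_pos":[0,-0.002,0.01],"grip":1},{"angular":[0,0,0],"delta_pos":[0,0,0.0085],"grip":1},{"angular":[0,0,0],"delta_pos":[0,0,0],"grip":0.6},{"angular":[0,0,0],"delta_pos":[0,0,0],"grip":0.6}]}}

```text
time_s: 19.75
tcp_pos: [622.5, -3.3, 63.1]
tcp_rot: [0.0, 0.876, 0.482, 0.001]
contact_force: [-0.2, -0.4, 1.0]
finger_gap: 0.692
```

```bash
python3 -c "
from h import *
plan(621.9,-3.8,62)"
```

```text
tcp [622.5  -3.3  63.1] yaw 57.7 dpos [-0.7 -0.2  1.1] rot [ 0.001 -0.001 -0.   ] j6 2.13 gap 0.692
```

Call:
{"method": "step_arm", "body": {"commands": [{"angular":[0,0,0],"delta_pos":[0,0,0],"grip":0.3},{"angular":[0,0,0],"delta_pos":[0,0,0],"grip":0.3},{"angular":[0,0,0],"delta_pos":[0,0,0],"grip":0.3},{"angular":[0,0,0],"delta_pos":[0,0,0],"grip":0.3},{"angular":[0,0,0],"delta_pos":[0,0,0],"grip":0.3},{"angular":[0,0,0],"delta_pos":[0,0,0],"grip":0.3}]}}

```text
time_s: 20.35
tcp_pos: [622.9, -3.3, 63.8]
tcp_rot: [0.0, 0.876, 0.482, 0.001]
contact_force: [-0.9, 0.3, -1.1]
finger_gap: 0.417
```

```bash
python3 -c "
from h import *
plan(452.3,-318.8,160)"
```

```text
tcp [622.9  -3.3  63.8] yaw 57.7 dpos [-357.7   24.6  -96.6] rot [ 0.002 -0.001 -0.   ] j6 2.13 gap 0.417
```

Call:
{"method": "step_arm", "body": {"commands": [{"angular":[0,0,0],"delta_pos":[0,0,-0.02],"grip":0.3},{"angular":[0,0,0],"delta_pos":[0,0,-0.035],"grip":0.3},{"angular":[0,0,0],"delta_pos":[0,0,-0.035],"grip":0.3},{"angular":[0,0,0],"delta_pos":[-0.015,0.001,-0.03],"grip":0.3},{"angular":[0,0,0],"delta_pos":[-0.04,0.003,0],"grip":0.3},{"angular":[0,0,0],"delta_pos":[-0.04,0.003,0],"grip":0.3},{"angular":[0,0,0],"delta_pos":[-0.04,0.003,0],"grip":0.3},{"angular":[0,0,0],"delta_pos":[-0.04,0.003,0],"grip":0.3},{"angular":[0,0,0],"delta_pos":[-0.04,0.003,0],"grip":0.3},{"angular":[0,0,0],"delta_pos":[-0.04,0.003,0],"grip":0.3},{"angular":[0,0,0],"delta_pos":[-0.04,0.003,0],"grip":0.3},{"angular":[0,0,0],"delta_pos":[-0.035,0.003,0],"grip":0.3},{"angular":[0,0,0],"delta_pos":[-0.02,0.002,0],"grip":0.3},{"angular":[0,0,0],"delta_pos":[0,0,0],"grip":0.3},{"angular":[0,0,0],"delta_pos":[0,0,0],"grip":0.3}]}}

```text
time_s: 21.85
tcp_pos: [452.5, -324.8, 187.9]
tcp_rot: [0.001, 0.875, 0.484, 0.001]
contact_force: [-0.2, -0.2, -0.5]
finger_gap: 0.419
```

```bash
python3 -c "
from h import *
s=robot.state(); im=robot.grab_frame('wrist'); cv2.imwrite('pics/w9.png',im[:,:,::-1])
plan(452.3,-318.8,103.8)
for t,z in [('cup',94),('saucer',38)]:
    for d in robot.outline_of(t,'wrist'):
        m=d['mask'].astype(np.uint8); print(t,round(d['conf'],2),np.round(d['bbox']),rect(m,'wrist',z,s),circ(m,'wrist',z,s))
"
```

```text
tcp [ 452.6 -324.6  187.9] yaw 57.9 dpos [ 4.7 -3.6 84.1] rot [0.003 0.    0.   ] j6 1.51 gap 0.416
cup 0.82 [231. 158. 310. 219.] (array([ 457.6, -308.3]), array([59.8, 43.6]), -28.0) (array([ 453.4, -316.1]), 31.0)
cup 0.53 [215. 203. 334. 317.] (array([ 423.6, -364.1]), array([106.4,  92.5]), 35.3) (array([ 426.6, -367. ]), 54.7)
saucer 0.68 [211. 124. 334. 227.] (array([ 450.2, -319. ]), array([111.4,  61.6]), 14.5) (array([ 450.7, -318.5]), 61.2)
```

View pics/w9.png

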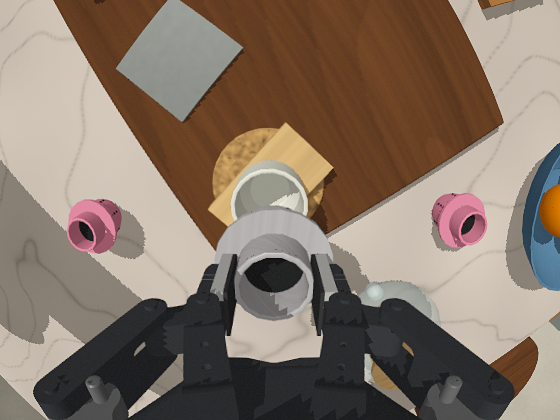

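```bash
python3 -c "
from h import *
s=robot.state();R=toolR(s)
im=cv2.imread('pics/w9.png')[150:330,195:355]; cv2.imwrite('pics/w9c.png',cv2.resize(im,None,fx=3.3,fy=3.3,interpolation=cv2.INTER_CUBIC))
z=s['tcp_pos'][2]-5.8
for p in ([274,209],[215,250],[333,250]): print('flange rel tool',(R.T@(onplane(p,'wrist',z,s)[0]-s['tcp_pos'])).round(1))
for p in ([270,169],[231,203],[308,203]): q=onplane(p,'wrist',94,s)[0]; print('rim',(R.T@(q-s['tcp_pos'])).round(1), (q[:2]-30*R[:2,0]).round(1))
"
```

```text
flange rel tool [30.  -0.1  5.8]
flange rel tool [  8.1 -30.1   5.7]
flange rel tool [ 8.  29.9  5.9]
rim [32.1 -3.  93.9] [ 452.  -320.7]
rim [  5.9 -32.9  93.8] [ 412.7 -327. ]
rim [ 5.8 25.9 94. ] [ 462.5 -358.3]
```

View pics/w9c.png

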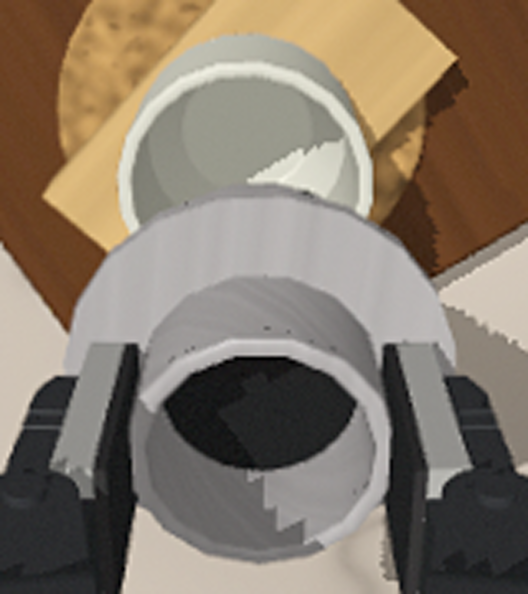

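The infuser hangs straight in the grip and the cup rim shows below it at pixel (269,203). Descend to just above the rim.

Call:
{"method": "step_arm", "body": {"commands": [{"angular":[0.003,0,0],"delta_pos":[0.0035,-0.0035,0.01],"grip":0.3},{"angular":[0,0,0],"delta_pos":[0,0,0.015],"grip":0.3},{"angular":[0,0,0],"delta_pos":[0,0,0.01],"grip":0.3},{"angular":[0,0,0],"delta_pos":[0,0,0],"grip":0.3}]}}

```text
time_s: 22.4
tcp_pos: [453.6, -314.8, 150.3]
tcp_rot: [-0.001, 0.873, 0.487, 0.0]
contact_force: [0.2, 1.0, -1.2]
finger_gap: 0.419
```

```bash
python3 -c "
from h import *
plan(451.8,-319.7,103.8)
s=robot.state(); im=robot.grab_frame('wrist'); cv2.imwrite('pics/w10.png',im[:,:,::-1])
im=cv2.resize(im[120:330,195:355,::-1],None,fx=2.8,fy=2.8,interpolation=cv2.INTER_CUBIC);cv2.imwrite('pics/w10c.png',im)
"
```

```text
tcp [ 453.6 -314.8  150.3] yaw 58.3 dpos [-5.2  1.1 46.5] rot [-0.001 -0.001  0.   ] j6 1.52 gap 0.419
```

View pics/w10c.png

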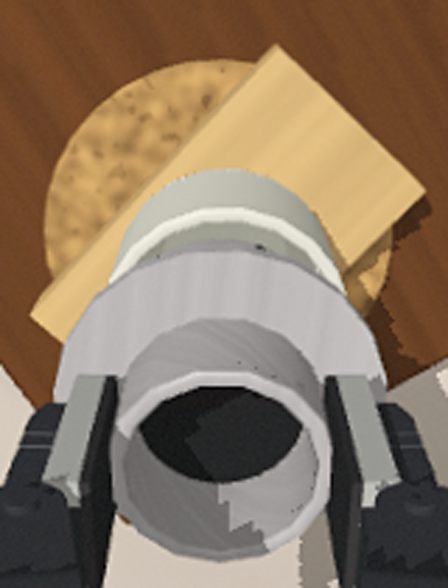

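```bash
python3 -c "
from h import *
s=robot.state();R=toolR(s)
for n,p,z,r in (('flange',[275,208],s['tcp_pos'][2]-5.8,31),('rim',[276.4,194],94,30)):
  q=onplane(p,'wrist',z,s)[0]-s['tcp_pos']; v=R.T@q; print(n,(v-[r,0,0]).round(1), (s['tcp_pos']+R@(v-[r,0,0])).round(1))
"
```

```text
flange [-0.5  0.4  5.8] [ 453.8 -315.6  145.2]
rim [-6.8  1.5 57. ] [ 451.5 -321.5   94. ]
```

Call:
{"method": "step_arm", "body": {"commands": [{"angular":[0,0,0],"delta_pos":[-0.006,0.001,0.0],"grip":0.3},{"angular":[0,0,0],"delta_pos":[0,0,0.004],"grip":0.3},{"angular":[0,0,0],"delta_pos":[0,0,0],"grip":0.3}]}}

```text
time_s: 22.75
tcp_pos: [452.1, -321.1, 147.6]
tcp_rot: [0.0, 0.873, 0.487, 0.001]
contact_force: [0.4, 0.7, -0.6]
finger_gap: 0.42
```

```bash
python3 -c "
from h import *
plan(451.4,-320.3,103.8)"
```

```text
tcp [ 452.1 -321.1  147.6] yaw 58.3 dpos [ 0.2 -1.1 43.8] rot [ 0.001 -0.001 -0.   ] j6 1.51 gap 0.42
```

Call:
{"method": "step_arm", "body": {"commands": [{"angular":[0,0,0],"delta_pos":[0,-0.001,0.006],"grip":0.3},{"angular":[0,0,0],"delta_pos":[0,0,0.006],"grip":0.3},{"angular":[0,0,0],"delta_pos":[0,0,0.004],"grip":0.3},{"angular":[0,0,0],"delta_pos":[0,0,0],"grip":0.3}]}}

```text
time_s: 23.15
tcp_pos: [451.3, -321.0, 130.7]
tcp_rot: [0.001, 0.873, 0.487, 0.001]
contact_force: [0.1, 0.5, -1.6]
finger_gap: 0.419
```

```bash
python3 -c "
from h import *
plan(451.4,-320.3,103.8)"
```

```text
tcp [ 451.3 -321.   130.7] yaw 58.3 dpos [ 0.6 -0.4 26.9] rot [ 0.002 -0.001 -0.   ] j6 1.51 gap 0.419
```

Call:
{"method": "step_arm", "body": {"commands": [{"angular":[0,0,0],"delta_pos":[0.0005,0,0.005],"grip":0.3},{"angular":[0,0,0],"delta_pos":[0,0,0.005],"grip":0.3},{"angular":[0,0,0],"delta_pos":[0,0,0.005],"grip":0.3},{"angular":[0,0,0],"delta_pos":[0,0,0],"grip":0.3}]}}

```text
time_s: 23.55
tcp_pos: [451.6, -320.4, 114.2]
tcp_rot: [0.001, 0.873, 0.487, 0.001]
contact_force: [-0.0, 0.8, -1.4]
finger_gap: 0.415
```

```bash
python3 -c "
from h import *
plan(451.4,-320.3,103.8)"
```

```text
tcp [ 451.6 -320.4  114.2] yaw 58.3 dpos [-0.  -0.2 10.4] rot [ 0.002 -0.001 -0.   ] j6 1.51 gap 0.415
```

Call:
{"method": "step_arm", "body": {"commands": [{"angular":[0.001,0,0],"delta_pos":[0,0,0.004],"grip":0.3},{"angular":[0,0,0],"delta_pos":[0,0,0.003],"grip":0.3},{"angular":[0,0,0],"delta_pos":[0,0,0.003],"grip":0.3},{"angular":[0,0,0],"delta_pos":[0,0,0.0015],"grip":0.3}]}}

```text
time_s: 23.95
tcp_pos: [452.2, -320.9, 103.5]
tcp_rot: [0.001, 0.873, 0.487, 0.001]
contact_force: [-6.2, 3.9, 22.0]
finger_gap: 0.42
```

Seated at 103.5 as predicted. Release and rise.

Call:
{"method": "step_arm", "body": {"commands": [{"angular":[0,0,0],"delta_pos":[0,0,0],"grip":0.5},{"angular":[0,0,0],"delta_pos":[0,0,0],"grip":1},{"angular":[0,0,0],"delta_pos":[0,0,0],"grip":1},{"angular":[0,0,0],"delta_pos":[0,0,0],"grip":1},{"angular":[0,0,0],"delta_pos":[0,0,0],"grip":1},{"angular":[0,0,0],"delta_pos":[0,0,0],"grip":1},{"angular":[0,0,0],"delta_pos":[0,0,-0.01],"grip":1},{"angular":[0,0,0],"delta_pos":[0,0,-0.03],"grip":1},{"angular":[0,0,0],"delta_pos":[0,0,-0.045],"grip":1},{"angular":[0,0,0],"delta_pos":[0,0,-0.03],"grip":1},{"angular":[0,0,0],"delta_pos":[0,0,0],"grip":1},{"angular":[0,0,0],"delta_pos":[0,0,0],"grip":1}]}}

```text
time_s: 25.15
tcp_pos: [451.6, -320.6, 225.2]
tcp_rot: [0.001, 0.873, 0.487, 0.001]
contact_force: [-0.0, -0.0, 0.3]
finger_gap: 1.0
```

```bash
python3 -c "
from h import *
s=robot.state(); im=robot.grab_frame('wrist'); cv2.imwrite('pics/w11.png',im[:,:,::-1])
plan(433,130,200)
a=im[120:300,180:380,::-1]; b=robot.grab_frame('scene')[110:200,195:305,::-1]
b=cv2.resize(b,(440,360),interpolation=cv2.INTER_CUBIC); a=cv2.resize(a,(400,360),interpolation=cv2.INTER_CUBIC)
cv2.imwrite('pics/w11c.png',np.hstack([a,b])[:,:800])
for d in robot.outline_of('infuser','wrist'):
  m=d['mask'].astype(np.uint8); print(round(d['conf'],2),np.round(d['bbox']),circ(m,'wrist',98,s))
"
```

```text
tcp [ 451.7 -320.7  225.2] yaw 58.3 dpos [ 373.5 -252.9   24.6] rot [ 0.003 -0.001 -0.   ] j6 1.51 gap 0.998
0.95 [423. 186. 470. 237.] (array([ 584.1, -422.8]), 32.8)
0.86 [242. 163. 308. 230.] (array([ 451.6, -321. ]), 30.9)
0.65 [ 85. 190. 136. 246.] (array([ 308.5, -250.6]), 31.9)
```

View pics/w11c.png

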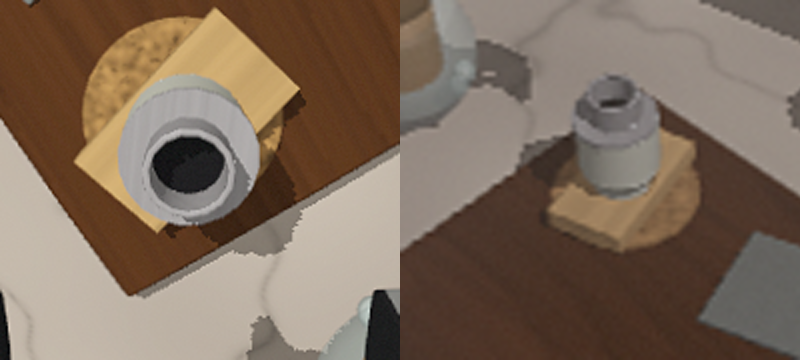

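Infuser's flange sits flat on the rim, seen at (451.6,−321). Now the lid.

Call:
{"method": "step_arm", "body": {"commands": [{"angular":[0,0,0],"delta_pos":[0.02,-0.014,0],"grip":1},{"angular":[0,0,0],"delta_pos":[0.034,-0.0235,0],"grip":1},{"angular":[0,0,0],"delta_pos":[0.036,-0.0245,0],"grip":1},{"angular":[0,0,0],"delta_pos":[0.036,-0.0245,0],"grip":1},{"angular":[0,0,0],"delta_pos":[0.036,-0.0245,0],"grip":1},{"angular":[0,0,0],"delta_pos":[0.036,-0.0245,0],"grip":1},{"angular":[0,0,0],"delta_pos":[0.036,-0.0245,0],"grip":1},{"angular":[0,0,0],"delta_pos":[0.036,-0.0245,0],"grip":1},{"angular":[0,0,0],"delta_pos":[0.036,-0.0245,0.005],"grip":1},{"angular":[0,0,0],"delta_pos":[0.036,-0.0245,0.01],"grip":1},{"angular":[0,0,0],"delta_pos":[0.026,-0.018,0.01],"grip":1},{"angular":[0,0,0],"delta_pos":[0,0,0],"grip":1},{"angular":[0,0,0],"delta_pos":[0,0,0],"grip":1}]}}

```text
time_s: 26.6
tcp_pos: [419.5, 141.6, 182.9]
tcp_rot: [-0.007, 0.874, 0.486, -0.01]
contact_force: [0.3, -0.3, -0.0]
finger_gap: 0.995
```

```bash
python3 -c "
from h import *
s=robot.state(); im=robot.grab_frame('wrist'); cv2.imwrite('pics/w12.png',im[:,:,::-1])
plan(445,155,100)
for d in robot.outline_of('lid','wrist'):
  m=d['mask'].astype(np.uint8); print(round(d['conf'],2),np.round(d['bbox']),rect(m,'wrist',31,s),circ(m,'wrist',31,s))
"
```

```text
tcp [419.5 141.3 182.9] yaw 58.1 dpos [26.  16.3 82.3] rot [-0.022  0.01  -0.   ] j6 2.45 gap 1.002
0.92 [266. 134. 320. 187.] (array([443.8, 156.5]), array([47.2, 45.3]), 85.8) (array([444.2, 156.4]), 24.1)
```

View pics/w12.png

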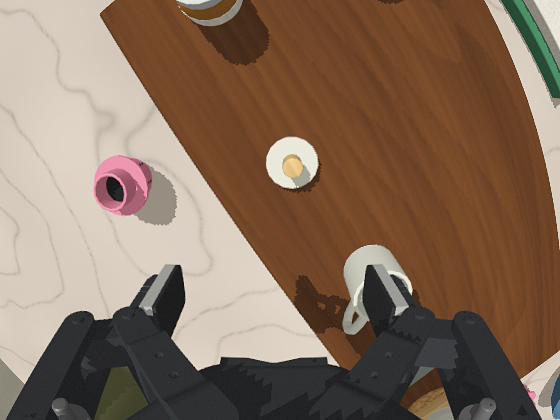

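Lid with wooden knob at pixel (292,163); mug_a's handle is near the right finger here but clear of the descent point. Go down with gap 0.6.

Call:
{"method": "step_arm", "body": {"commands": [{"angular":[-0.022,0.01,0],"delta_pos":[0.027,0.016,0],"grip":0.6},{"angular":[0,0,0],"delta_pos":[0,0,0.025],"grip":0.6},{"angular":[0,0,0],"delta_pos":[0,0,0.025],"grip":0.6},{"angular":[0,0,0],"delta_pos":[0,0,0.02],"grip":0.6},{"angular":[0,0,0],"delta_pos":[0,0,0],"grip":0.6}]}}

```text
time_s: 27.2
tcp_pos: [451.6, 149.4, 112.3]
tcp_rot: [0.001, 0.877, 0.48, 0.002]
contact_force: [-0.1, -0.7, -0.7]
finger_gap: 0.598
```

```bash
python3 -c "
from h import *
plan(444.2,156.4,34)
s=robot.state(); im=robot.grab_frame('wrist'); cv2.imwrite('pics/w13.png',im[:,:,::-1])
for d in robot.outline_of('lid','wrist'):
  m=d['mask'].astype(np.uint8); print(round(d['conf'],2),np.round(d['bbox']),rect(m,'wrist',31,s),circ(m,'wrist',31,s))
"
```

```text
tcp [451.6 149.4 112.3] yaw 57.4 dpos [  1.7 -10.4  78.3] rot [ 0.004 -0.002 -0.   ] j6 2.46 gap 0.598
0.87 [228. 180. 291. 246.] (array([443.9, 157.1]), array([47.7, 47. ]), 57.4) (array([443.9, 157. ]), 24.3)
```

Call:
{"method": "step_arm", "body": {"commands": [{"angular":[0.004,-0.002,0],"delta_pos":[0.002,-0.0105,0.01],"grip":0.6},{"angular":[0,0,0],"delta_pos":[0,0,0.02],"grip":0.6},{"angular":[0,0,0],"delta_pos":[0,0,0.015],"grip":0.6},{"angular":[0,0,0],"delta_pos":[0,0,0.005],"grip":0.6},{"angular":[0,0,0],"delta_pos":[0,0,0],"grip":0.6}]}}

```text
time_s: 27.8
tcp_pos: [448.5, 159.4, 67.4]
tcp_rot: [0.001, 0.878, 0.479, 0.006]
contact_force: [-0.5, -0.0, -0.7]
finger_gap: 0.596
```

```bash
python3 -c "
from h import *
plan(444,156.8,34)"
```

```text
tcp [448.5 159.4  67.4] yaw 57.2 dpos [-5.  -2.6 33.3] rot [ 0.007 -0.01  -0.   ] j6 2.48 gap 0.596
```

Call:
{"method": "step_arm", "body": {"commands": [{"angular":[0.007,-0.01,0],"delta_pos":[-0.005,-0.0025,0.004],"grip":0.6},{"angular":[0,0,0],"delta_pos":[0,0,0.01],"grip":0.6},{"angular":[0,0,0],"delta_pos":[0,0,0.008],"grip":0.6},{"angular":[0,0,0],"delta_pos":[0,0,0.003],"grip":0.6},{"angular":[0,0,0],"delta_pos":[0,0,0],"grip":0.6}]}}

```text
time_s: 28.3
tcp_pos: [444.6, 157.2, 42.3]
tcp_rot: [-0.0, 0.878, 0.479, 0.001]
contact_force: [0.1, -0.2, -0.1]
finger_gap: 0.597
```

```bash
python3 -c "
from h import *
plan(444,156.8,34)"
```

```text
tcp [444.6 157.2  42.3] yaw 57.2 dpos [-0.6 -0.3  8.3] rot [ 0.001 -0.002 -0.   ] j6 2.48 gap 0.597
```

Call:
{"method": "step_arm", "body": {"commands": [{"angular":[0,0,0],"delta_pos":[-0.0005,0,0.005],"grip":0.6},{"angular":[0,0,0],"delta_pos":[0,0,0.002],"grip":0.4},{"angular":[0,0,0],"delta_pos":[0,0,0],"grip":0.1},{"angular":[0,0,0],"delta_pos":[0,0,0],"grip":0.1},{"angular":[0,0,0],"delta_pos":[0,0,0],"grip":0.1},{"angular":[0,0,0],"delta_pos":[0,0,0],"grip":0.1},{"angular":[0,0,0],"delta_pos":[0,0,0],"grip":0.1},{"angular":[0,0,0],"delta_pos":[0,0,0],"grip":0.1}], "newtons": 35}}

```text
time_s: 29.1
tcp_pos: [444.7, 156.8, 35.1]
tcp_rot: [-0.0, 0.878, 0.479, 0.001]
contact_force: [0.0, 0.4, 0.1]
finger_gap: 0.196
```

```bash
python3 -c "
from h import *
plan(451.9,-320.8,200)"
```

```text
tcp [444.7 156.8  35.1] yaw 57.2 dpos [-397.2  264.9 -165.5] rot [ 0.001 -0.002 -0.   ] j6 2.48 gap 0.196
```

Call:
{"method": "step_arm", "body": {"commands": [{"angular":[0,0,0],"delta_pos":[0,0,-0.02],"grip":0.1},{"angular":[0,0,0],"delta_pos":[0,0,-0.035],"grip":0.1},{"angular":[0,0,0],"delta_pos":[0,0,-0.035],"grip":0.1},{"angular":[0,0,0],"delta_pos":[0,0,-0.035],"grip":0.1},{"angular":[0,0,0],"delta_pos":[0,0,-0.035],"grip":0.1},{"angular":[0,0,0],"delta_pos":[-0.015,0.01,-0.015],"grip":0.1},{"angular":[0,0,0],"delta_pos":[-0.03,0.02,0],"grip":0.1},{"angular":[0,0,0],"delta_pos":[-0.034,0.0227,0],"grip":0.1},{"angular":[0,0,0],"delta_pos":[-0.034,0.0227,0],"grip":0.1},{"angular":[0,0,0],"delta_pos":[-0.034,0.0227,0],"grip":0.1},{"angular":[0,0,0],"delta_pos":[-0.034,0.0227,0],"grip":0.1},{"angular":[0,0,0],"delta_pos":[-0.034,0.0227,0],"grip":0.1},{"angular":[0,0,0],"delta_pos":[-0.034,0.0227,0],"grip":0.1},{"angular":[0,0,0],"delta_pos":[-0.034,0.0227,0],"grip":0.1},{"angular":[0,0,0],"delta_pos":[-0.034,0.0227,0],"grip":0.1},{"angular":[0,0,0],"delta_pos":[-0.034,0.0227,0],"grip":0.1},{"angular":[0,0,0],"delta_pos":[-0.025,0.017,0],"grip":0.1},{"angular":[0,0,0],"delta_pos":[0,0,0],"grip":0.1},{"angular":[0,0,0],"delta_pos":[0,0,0],"grip":0.1}]}}

```text
time_s: 31.0
tcp_pos: [453.1, -313.7, 217.4]
tcp_rot: [0.001, 0.877, 0.48, 0.003]
contact_force: [0.5, 0.1, -0.1]
finger_gap: 0.194
```

```bash
python3 -c "
from h import *
s=robot.state(); im=robot.grab_frame('wrist'); cv2.imwrite('pics/w14.png',im[:,:,::-1])
plan(451.9,-320.8,129.1)
cv2.imwrite('pics/w14c.png',cv2.resize(im[130:350,170:380,::-1],None,fx=2.7,fy=2.7,interpolation=cv2.INTER_CUBIC))
for t,z in (('infuser',98),('lid',s['tcp_pos'][2]-4)):
 for d in robot.outline_of(t,'wrist'):
  m=d['mask'].astype(np.uint8); print(t,round(d['conf'],2),np.round(d['bbox']),rect(m,'wrist',z,s),circ(m,'wrist',z,s))
"
```

```text
tcp [ 453.1 -313.5  217.4] yaw 57.5 dpos [-7.2  2.4 88.3] rot [ 0.006 -0.004 -0.   ] j6 1.53 gap 0.194
infuser 0.87 [243. 171. 314. 228.] (array([ 456.5, -315.4]), array([61.6, 49.3]), -37.1) (array([ 452.3, -320.7]), 31.4)
infuser 0.74 [ 85. 202. 137. 254.] (array([ 310.1, -250.8]), array([55.5, 53.8]), 44.8) (array([ 310.5, -249.7]), 32.7)
infuser 0.56 [424. 192. 474. 244.] (array([ 586.8, -419.6]), array([58.2, 51.8]), -24.8) (array([ 586.6, -418.8]), 32.5)
lid 0.73 [230. 222. 321. 309.] (array([ 455. , -313.2]), array([48.5, 43.2]), 88.0) (array([ 452.6, -313.7]), 25.2)
lid 0.27 [247. 165. 305. 188.] (array([ 477.8, -273.8]), array([26.3,  8.9]), -25.4) (array([ 476. , -277.6]), 13.1)
```

View pics/w14c.png

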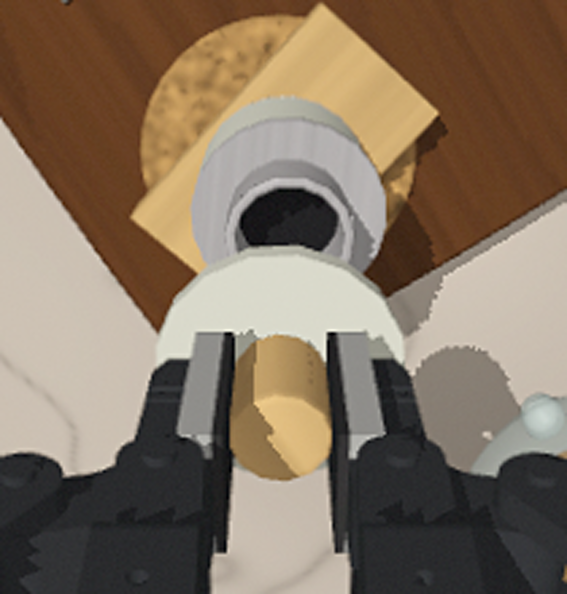

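```bash
python3 -c "
from h import *
s=robot.state();R=toolR(s)
for n,p,z,r in (('brim',[274.4,222],s['tcp_pos'][2]-4.1,24),('collar',[278,195.2],120,19),('flange',[277,173.5],98,31)):
  v=R.T@(onplane(p,'wrist',z,s)[0]-s['tcp_pos'])-[r,0,0]; print(n,v.round(1), (s['tcp_pos']+R@v).round(1))
"
```

```text
brim [-0.1  0.1  4.2] [ 453.5 -312.5  213.5]
collar [-8.1  3.1 97.8] [ 452.3 -320.8  119.9]
flange [ -7.8   2.5 119.8] [ 452.2 -320.3   97.9]
```

Camera and arm agree: the lid is centred on the TCP and the collar is at (452.2, −320.7).

Call:
{"method": "step_arm", "body": {"commands": [{"angular":[0.006,-0.004,0],"delta_pos":[-0.0075,0.0025,0.005],"grip":0.1},{"angular":[0,0,0],"delta_pos":[0,0,0.02],"grip":0.1},{"angular":[0,0,0],"delta_pos":[0,0,0.02],"grip":0.1},{"angular":[0,0,0],"delta_pos":[0,0,0.01],"grip":0.1},{"angular":[0,0,0],"delta_pos":[0,0,0],"grip":0.1}]}}

```text
time_s: 31.65
tcp_pos: [452.4, -317.7, 161.5]
tcp_rot: [0.001, 0.875, 0.484, -0.0]
contact_force: [0.5, 1.0, -1.0]
finger_gap: 0.191
```

```bash
python3 -c "
from h import *
plan(452.1,-320.7,129.1)"
```

```text
tcp [ 452.4 -317.7  161.5] yaw 57.9 dpos [-2.7  1.3 32.4] rot [0.001 0.001 0.   ] j6 1.52 gap 0.191
```

Call:
{"method": "step_arm", "body": {"commands": [{"angular":[0,0,0],"delta_pos":[-0.0025,0.001,0.004],"grip":0.1},{"angular":[0,0,0],"delta_pos":[0,0,0.008],"grip":0.1},{"angular":[0,0,0],"delta_pos":[0,0,0.006],"grip":0.1},{"angular":[0,0,0],"delta_pos":[0,0,0],"grip":0.1}]}}

```text
time_s: 32.05
tcp_pos: [453.0, -320.9, 143.9]
tcp_rot: [0.002, 0.875, 0.485, 0.0]
contact_force: [-0.6, 0.5, -0.2]
finger_gap: 0.194
```

```bash
python3 -c "
from h import *
plan(452.1,-320.7,129.1)"
```

```text
tcp [ 453.  -320.9  143.9] yaw 58.0 dpos [-0.2 -0.9 14.8] rot [0.003 0.001 0.   ] j6 1.51 gap 0.194
```

Call:
{"method": "step_arm", "body": {"commands": [{"angular":[0.003,0.001,0],"delta_pos":[0,-0.001,0.003],"grip":0.1},{"angular":[0,0,0],"delta_pos":[0,0,0.004],"grip":0.1},{"angular":[0,0,0],"delta_pos":[0,0,0.003],"grip":0.1},{"angular":[0,0,0],"delta_pos":[0,0,0],"grip":0.1}]}}

```text
time_s: 32.45
tcp_pos: [452.4, -320.7, 133.7]
tcp_rot: [0.0, 0.875, 0.485, 0.0]
contact_force: [-0.5, -0.8, -0.1]
finger_gap: 0.192
```

```bash
python3 -c "
from h import *
plan(452.1,-320.7,129.1)"
```

```text
tcp [ 452.4 -320.7  133.7] yaw 58.0 dpos [-0.1 -0.3  4.6] rot [0.001 0.    0.   ] j6 1.51 gap 0.192
```

Plug bottom is 3 mm inside the collar, no contact.

Call:
{"method": "step_arm", "body": {"commands": [{"angular":[0,0,0],"delta_pos":[0,0,0.003],"grip":0.1},{"angular":[0,0,0],"delta_pos":[0,0,0.002],"grip":0.1},{"angular":[0,0,0],"delta_pos":[0,0,0.0015],"grip":0.1}]}}

```text
time_s: 32.75
tcp_pos: [453.1, -321.3, 128.7]
tcp_rot: [0.001, 0.875, 0.485, 0.001]
contact_force: [-4.9, 3.1, 21.0]
finger_gap: 0.193
```

Seated at 128.7. Release and rise clear.

Call:
{"method": "step_arm", "body": {"commands": [{"angular":[0,0,0],"delta_pos":[0,0,0],"grip":0.4},{"angular":[0,0,0],"delta_pos":[0,0,0],"grip":0.6},{"angular":[0,0,0],"delta_pos":[0,0,0],"grip":0.8},{"angular":[0,0,0],"delta_pos":[0,0,0],"grip":0.8},{"angular":[0,0,0],"delta_pos":[0,0,0],"grip":0.8},{"angular":[0,0,0],"delta_pos":[0,0,-0.01],"grip":0.8},{"angular":[0,0,0],"delta_pos":[0,0,-0.03],"grip":0.8},{"angular":[0,0,0],"delta_pos":[0,0,-0.04],"grip":0.8},{"angular":[0,0,0],"delta_pos":[0,0,-0.03],"grip":0.8},{"angular":[0,0,0],"delta_pos":[0,0,0],"grip":0.8},{"angular":[0,0,0],"delta_pos":[0,0,0],"grip":0.8}]}}

```text
time_s: 33.85
tcp_pos: [452.3, -320.7, 244.9]
tcp_rot: [0.001, 0.875, 0.485, 0.001]
contact_force: [0.3, -0.4, 0.2]
finger_gap: 0.801
```

```bash
python3 -c "
from h import *
s=robot.state(); im=robot.grab_frame('wrist')
a=im[120:300,180:380,::-1]; b=robot.grab_frame('scene')[100:190,195:305,::-1]
b=cv2.resize(b,(400,327),interpolation=cv2.INTER_CUBIC); a=cv2.resize(a,(363,327),interpolation=cv2.INTER_CUBIC)
cv2.imwrite('pics/w15c.png',np.hstack([a,b]))
for t,z in (('lid',125),('infuser',98)):
 for d in robot.outline_of(t,'wrist'):
  m=d['mask'].astype(np.uint8); print(t,round(d['conf'],2),np.round(d['bbox']),circ(m,'wrist',z,s))
"
```

```text
lid 0.79 [248. 172. 303. 225.] (array([ 452.6, -320.8]), 24.1)
infuser 0.7 [414. 183. 460. 232.] (array([ 588.6, -422.8]), 31.7)
infuser 0.69 [243. 157. 307. 208.] (array([ 451.8, -320.7]), 31.1)
infuser 0.61 [ 93. 186. 142. 237.] (array([ 306.9, -251.7]), 31.7)
```

View pics/w15c.png

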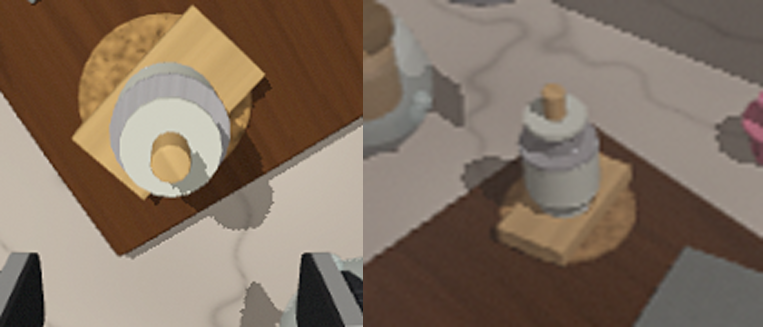

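The stack is upright and concentric: the lid is at (452.6,−320.8) and the infuser at (451.8,−320.7). Handing in.

```bash
python3 -c "
from workcell import robot
print(robot.sign_off())"
```

```text
the job is handed in; nothing more can be done
None
```

The brewing cup set is assembled on the middle of the cork mat, and I handed the job in at about 34 s. I placed the saucer, cup, steel infuser and lid in that order. Each one was pressed home until the wrist force showed contact (15–27 N), then released before I fetched the next.

**Position checks:** In the last pictures the stack stands upright.

| Piece | Position from wrist camera (mm) | Compared with the piece below |
|---|---|---|
| Lid | (452.6, −320.8) | within 1 mm of the infuser |
| Infuser | (451.8, −320.7) | within about 3 mm of the cup |
| Cup | about (452, −319) | within about 2 mm of the saucer |
| Saucer | about (451, −320) | within about 1 mm of the mat centre |

The TCP heights at contact for the cup, infuser and lid were within 0.5 mm of what I predicted. The gripper was open and well clear when I handed in.

**Disagreements and gaps:**
- The estimates of the cup's centre differed by 2–3 mm between the mask and the rim edge, but every fit went in without side contact.
- The top camera's saucer outline after placing was cut in two by the network. I used the wrist view for that check instead.
- I did not measure the mugs, jar or teapot again at the end. All moves kept clear of them and no unexpected force showed.

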